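# Clip the preserving jar shut

### The job

Two preserving jars of limes stand in the rack, and one of them was left open. Close it airtight: press its lid down onto the rubber seal, swing the wire bail up and over so that its bar lies on the lid behind the lip at the front, then push the lever down past its centre until it snaps home against the front of the jar and holds the bar pulled tight behind the lip. It is glass and porcelain, so work gently and never press on it hard, and leave the things round about where they stand.

Things in the scene. Friction and masses are not known exactly. Their poses are not given: they have to be found in the camera images.
- jar: the open clip-top jar: clear glass, 102 mm across, 108 mm tall without lid, limes inside, steel wire fittings; it stands firmly in a well of the rack and does not shift. Origin: centre of its underside; z up; its -x points to its front (lip, bail, lever), roughly towards the robot. Lid, lever and bail swing in its x-z plane, about axes along its y
- lid_hinge (a point): axis of the lid's hinge, at the back of the jar (jar frame x 54, z 114 mm)
- lever_pivot (a point): axis of the lever's pivot, at the front of the jar (jar frame x -62, z 84 mm)
- bail_pivot (a point): axis of the bail's hinge on the lever, 17 mm from lever_pivot; it turns with the lever (jar frame x -60, z 67 mm when the lever is home)
- lid (a joint): angle (rad) of the white porcelain lid, a 101 mm low dome hinged at the back: 0 clamped shut, positive open. It starts 0.55 to 0.85; its stiff hinge (0.16 N m) keeps it where it is left. Pressed down it meets the seal at about 0.03 and the touch firms up: enough, the last 3 mm of squeeze (24 N per mm) are the clasp's work
- lever (a joint): angle (rad) of the lever: 0 home (down in front of the jar, its stop), 1.57 straight out, 2.15 upper stop; starts 1.65 to 2.0; friction 0.04 N m keeps it put. With the bail over the lip it is slack down to about 1.3, then pulls the lid down (4 to 8 N at the tab), passes dead centre at about 0.4 to 0.5 and snaps to 0; let go earlier it springs back
- bail (a joint): angle (rad) of the wire bail relative to the lever: 0 when clamped with the lever home, about 3.02 when it lies back along the lever (its stop; it starts there), about 0.9 to 1.4 when it rests on the lid with the lever out. It moves freely and falls by its weight
- lip (a point): top of the lip: an upright ridge with a rounded crest on the tongue at the front of the lid, 28 mm wide, 5 mm front to back, 4.5 mm higher than the lid's flange behind it; 114 mm from the lid's hinge, it moves with the lid (in the jar's frame x -59.5, z 126.5 mm when the lid is at 0)
- lip_groove (a point): where the middle of the bail's bar lies when clamped: right behind the lip, 4.5 mm above the flat flange of the lid; it moves with the lid (jar frame x -52, z 126 mm when the lid is at 0). Its axes are the jar's when the lid is at 0
- bail_bar (a point): middle of the bail's crossbar: black rubber sleeve, 9 mm thick, 34 mm long across the jar, 60 mm from the bail's hinge on two 4 mm wires 41 mm apart. At first it lies out in front of the jar, about 14 mm beyond the end of the lever, with free room below; swung over, it clears the lip by 8 mm or more and, once past upright, falls onto the lid
- lever_tab (a point): middle of the lever's thumb tab: steel plate 60 mm wide, 18 mm long, 4 mm thick, 52 mm from lever_pivot (jar frame x -67.5, z 32 mm when home). Push on its outer side (up when the lever is straight out, to the front when home). Home, it is so far below the lid's lip that an upright gripper would foul the lid: tilt the tool, gripper back towards the robot
- rack: wooden two-step counter rack, fixed, 400 mm wide; base board 250 mm deep, 20 mm thick, with two wells 170 mm apart (the jars stand 12 mm above the worktop); upper shelf set back: underside 272 mm above the worktop, front edge 20 mm behind the wells' middles, mills and a mortar on it. Origin: on the worktop midway between the wells; -x is its front
- jar_shut: the other jar, of the same make, in the other well, already clamped shut (fixed); leave it alone. Origin: centre of its underside; -x is its front
- teapot: white dotted teapot, 123 x 233 x 144 mm, beside the rack; a bystander. Origin: centre of its underside
- spice_jar: small dark jar with a cork-coloured lid, 57 mm across, 89 mm tall, in front of the rack; a bystander. Origin: centre of its underside
- salt_bowl: little wooden salt bowl, 67 mm across, 29 mm tall; a bystander. Origin: centre of its underside
- ribbed_cup: cream ribbed cup, 78 mm across, 70 mm tall, to the robot's right; a bystander. Origin: centre of its underside

How it is judged:
On the way, in this order (a step that is already met when the one before it is completed fails the run):
1. the lid is pressed down onto the seal (value of joint lid below 0.07 rad), for 0.2 s.
2. the bail's bar lies on the closed lid, behind the lip (value of joint lid below 0.07 rad and x of bail_bar in the frame of lip_groove above -0.006 m and z of bail_bar in the frame of lip_groove below 0.016 m and value of joint lever above 0.4 rad), for 0.2 s.
3. the lever has gone past its centre and is home (value of joint lever below 0.1 rad), for 0.1 s.
At the end, for the whole second after the job is handed in: the lever is home (below 0.10 rad) and at rest, the bail's bar lies behind the lip (no more than 4 mm before and 12 mm behind lip_groove, and on the flange: under 5 mm above it), and the lid is clamped down on its seal (below 0.015 rad) (value of joint lever below 0.1 rad and value of joint lid below 0.015 rad and x of bail_bar in the frame of lip_groove between -0.004 and 0.012 m and z of bail_bar in the frame of lip_groove below 0.005 m and velocity of joint lever between -0.1 and 0.1 rad/s); the robot touches nothing.
It fails at once if a thing beside the work is shoved (over 30 mm) (distance of any of teapot, spice_jar, salt_bowl, ribbed_cup from where it was at the start of the episode above 0.03 m).
It fails at once if the fingers press on the jar or its fittings with over 40 N (contact force between the fingers and jar above 40 N).
It fails at once if the robot presses on the other jar with over 10 N (contact force between any of the fingers, the arm and jar_shut above 10 N).
It also fails if it takes over 48 s, if anything falls off the work surface, if the arm or the gripper's body presses on something with over 40 N, if the wrist force passes 120 N, or if a joint passes its speed limit or range.

### The arm

A 7-joint arm with a two-finger parallel gripper is mounted at the origin on a cart in front of the work surface, level with it; the furniture and walls round the work are solid. World frame = base frame: x ahead of the robot, y to its left, z up, the work surface at z = 0. Lengths are in m, angles in rad, forces in N, time in s.
With the tool pointing down it reaches from about 0.425 to 0.925 m from the base axis. Payload 6.8 kg.
Tool frame: the origin (TCP) lies between the finger pads; the fingertips stand finger_overhang ahead of it and the grasp point (between the pads) lies 6 mm ahead of it (finger_overhang is the distance from the TCP to the fingertips, in m); z points along the fingers, y is the line along which they close (so a half turn about z gives the same grasp; the last joint's range is limited). The gripper opens to 85 mm and grips with 20 to 120 N. Pads are 22 mm wide; open, the fingers measure 114 mm over their backs; the gripper's body (76 mm by 85 mm) begins 54 mm behind the grasp point. The pads swing forward as they close: fully open they stand 13 mm farther back than shut.
Start: joints at [-1.293, 0.477, 0.022, 1.555, -0.011, 1.109, -0.083], TCP at [0.254, 0.625, 0.256] pointing down, gripper open.
Joint ranges: [-2.96, 2.96], [-0.34, 2.1], [-1.41, 1.46], [0.24, 2.44], [-1.37, 4.51], [0.17, 1.92], [-2.96, 2.96]. Speed limits (rad/s): [2.39, 2.39, 3.14, 3.14, 3.14, 3.14, 3.14].

### API

Orientations are given as a unit quaternion [w, x, y, z].
In Python, from station import * gives the robot as it stands.
- The arm moves only by the tool drive_tool, never from a script. Its argument "increments" is a list of rows, each an object of numbers: "claw": the finger opening in m, from 0 to 0.0854; "dx", "dy", "dz": the shift along the tool's x, y, z in m; "wx", "wy", "wz": the turn, a rotation vector about the tool's x, y, z in degrees. A call has 1 to 20 rows; each row shifts and turns the commanded pose from where the row before left it, along the tool's axes as they then stand; what a row does not reach is not made up. A row lasts 1/8 s, in which the tool goes at most 62.5 mm and 10.7 degrees, less where a joint would pass 70% of its speed; a pose out of reach is approached as far as the arm can. A call with a gripper value outside its range is refused whole. The fingers move at their own pace and stop on an object; "newtons" is the grip in N (left out, the last holds). Time passes only in rows, so rows that do not move let the fingers close. It gives the time, the measured TCP pose, the force, the opening and the grip force at its end, in the units of the state.
- get_obs(): the state, without advancing time (a new reading comes with each control period).
- read_camera(name): name is "scene" or "top"; returns (picture, depth): 420x560x3 uint8, red, green, blue; 420x560 float32, m along the optical axis (not along the pixel's ray), 0 where there is no reading.
- calibration(name): a dict with "intrinsics" (3x3 intrinsics, pixels), "k1" (the pictures are not rectified: a ray, as slopes to the right and down, at radius r is drawn at 1 + k1 r^2 times it, then the intrinsics apply), "R" (3x3) and "t" (3): a world point X has camera coordinates R X + t. Camera axes: x right, y down, z forward; pixel columns grow to the right and rows downward; lengths in m; the calibration is good to about 2 mm. A picture is of the moment at which its call begins. calibration takes no time and is no camera call.
- hand_in(): hands the job in; it is judged then, once.
The state is a dict: "t": time; "q": joint angles; "joint_vel": joint speeds; "joint_torque": joint torques, N m; "eef_pos": TCP position; "tool_rot": TCP orientation; "contact_force": force on the tool from outside, world axes, zero at the start; "torque": the same for the moment, N m; "gripper_width": opening from 0.0 (shut) to 1.0 (fully open); "grasp_force": force on a finger pad.
Only numpy, scipy, OpenCV 4.12 (cv2) and the standard library are available. Lean on these libraries where they do the work, as an engineer would, in place of code of your own. Each camera call takes 0.05 s, during which the arm holds its last target. There are 200 camera calls.

## Working session

There is one attempt and no reset: what is moved stays moved. The work goes in short steps, Python scripts to look and compute and a tool call to move; the robot and the scene stay as the last step left them, time stands still between calls to the robot, and variables do not carry over. Pictures are saved under pics/ and viewed, at most 10 in all, crops included, and the job is handed in when it is done.

Besides the shell and the picture viewer there is one more tool, called after ">>>" by a JSON object that holds its "name" and its "arguments". drive_tool: Moves the arm, as the interface text tells. Its arguments: {"type":"object","properties":{"increments":{"type":"array","items":{"type":"object","properties":{"claw":{"type":"number"},"dx":{"type":"number"},"dy":{"type":"number"},"dz":{"type":"number"},"wx":{"type":"number"},"wy":{"type":"number"},"wz":{"type":"number"}}}},"newtons":{"type":"number"}},"required":["increments"]}

```bash
ls; mkdir -p pics
python3 - <<'E'
from station import *
import cv2,numpy as np
o=get_obs();print(o)
try: print(finger_overhang)
except Exception as e: print(e)
for n in ("scene","top"):
    p,d=read_camera(n); cv2.imwrite(f"pics/{n}0.png",p[:,:,::-1]); np.save(f"{n}0.npy",d); print(n,calibration(n))
E
```

```text
pics
{'t': 0.0, 'q': array([-1.29313015,  0.47777505,  0.022319  ,  1.55643802, -0.01150457,
        1.10930926, -0.08308826]), 'joint_vel': array([-0.00022787, -0.00124759,  0.00083281,  0.00115803, -0.00217361,
       -0.00056953, -0.0002273 ]), 'joint_torque': array([-7.89733258e-04, -5.96428657e+01,  1.60774883e+00, -2.81208497e+01,
        1.24125404e-02,  8.97985505e-03,  2.85627607e-05]), 'eef_pos': array([0.2537747 , 0.62489237, 0.25534775]), 'tool_rot': array([-1.13644391e-04,  1.91664768e-01,  9.81460037e-01, -8.93765569e-04]), 'contact_force': array([-0.69738272, -0.40105506,  0.2144208 ]), 'torque': array([-0.03267727, -0.00603363, -0.00050009]), 'grasp_force': 0.0, 'gripper_width': 1.0029970533970929}
0.025
scene {'intrinsics': array([[402.28473013,   0.        , 278.23152048],
       [  0.        , 402.28473013, 220.92018742],
       [  0.        ,   0.        ,   1.        ]]), 'k1': -0.10623945223825752, 'R': array([[ 0.84119554, -0.54070478, -0.00532902],
       [-0.27909891, -0.42572194, -0.86073493],
       [ 0.46313481,  0.72553371, -0.50902552]]), 't': array([-0.44002078,  0.24115768,  0.97827317])}
top {'intrinsics': array([[381.77668194,   0.        , 286.65671783],
       [  0.        , 381.77668194, 210.03816026],
       [  0.        ,   0.        ,   1.        ]]), 'k1': -0.08365359110600876, 'R': array([[-0.01724143, -0.99978391, -0.01161338],
       [-0.99034053,  0.01867453, -0.1373932 ],
       [ 0.13758038,  0.00913234, -0.9904485 ]]), 't': array([-0.02529264,  0.54500145,  1.021251  ])}
```

View pics/scene0.png

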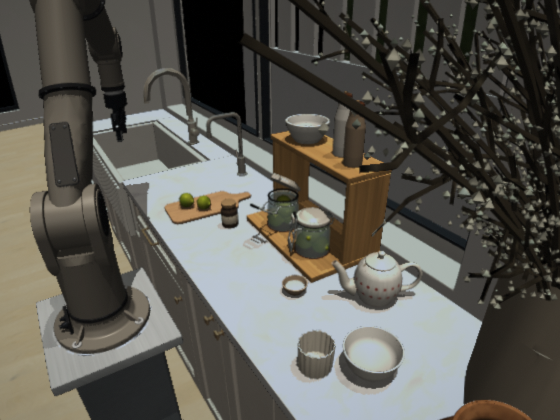

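View pics/top0.png

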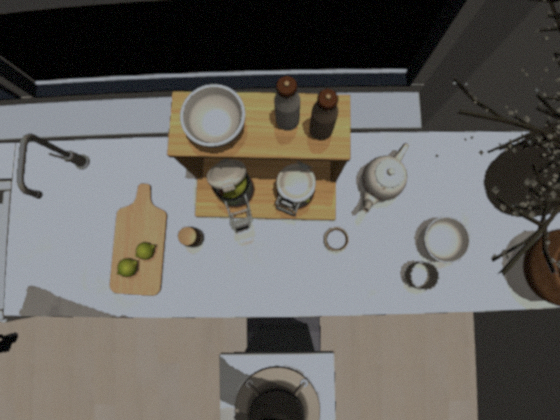

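The open jar is the left one (top ≈(232,185), scene ≈(283,208)). The shut one is to its right. I'll look closer in enlarged crops.

```bash
cat > h.py <<'E'
import numpy as np,cv2
from station import *
def rays(n,uv):
    c=calibration(n);K=c["intrinsics"];uv=np.atleast_2d(np.asarray(uv,float))
    m=(uv-K[[0,1],[2,2]])/K[0,0]; x=m.copy()
    for _ in range(20): x=m/(1+c["k1"]*(x**2).sum(1,keepdims=True))
    return np.c_[x,np.ones(len(x))],c
def world(n,uv,z):
    r,c=rays(n,uv);return (r*np.reshape(z,(-1,1))-c["t"])@c["R"]
def atz(n,uv,h):
    r,c=rays(n,uv);d=r@c["R"];o=-c["R"].T@c["t"];s=(h-o[2])/d[:,2];return o+d*s[:,None]
def proj(n,X):
    c=calibration(n);p=np.atleast_2d(X)@c["R"].T+c["t"];m=p[:,:2]/p[:,2:];m=m*(1+c["k1"]*(m**2).sum(1,keepdims=True));return m*c["intrinsics"][0,0]+c["intrinsics"][[0,1],[2,2]]
def tri(uvs,uvt):
    A=[];b=[]
    for n,uv in(("scene",uvs),("top",uvt)):
        r,c=rays(n,uv);x=r[0]
        for k in(0,1): A.append(c["R"][k]-x[k]*c["R"][2]);b.append(x[k]*c["t"][2]-c["t"][k])
    s=np.linalg.lstsq(np.array(A),np.array(b),rcond=None);return s[0],s[1]
def cloud(n,d):
    v,u=np.mgrid[:420,:560];return world(n,np.c_[u.ravel(),v.ravel()],d.ravel()).reshape(420,560,3)
E
python3 - <<'E'
from h import *
for n,(u,v) in (("scene",(235,175)),("top",(190,150))):
    p=cv2.imread(f"pics/{n}0.png")[v:v+95,u:u+130]
    p=cv2.resize(p,None,fx=6,fy=6,interpolation=cv2.INTER_CUBIC); p=np.clip(p*1.5,0,255).astype(np.uint8)
    for i in range(0,130,10): cv2.putText(p,str(u+i),(i*6,10),0,.35,(0,255,255));cv2.line(p,(i*6,0),(i*6,4),(0,255,255))
    for i in range(0,95,10): cv2.putText(p,str(v+i),(0,i*6+4),0,.35,(0,255,255))
    cv2.imwrite(f"pics/{n}0c.png",p)
E
```

```text
(no output)
```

View pics/scene0c.png

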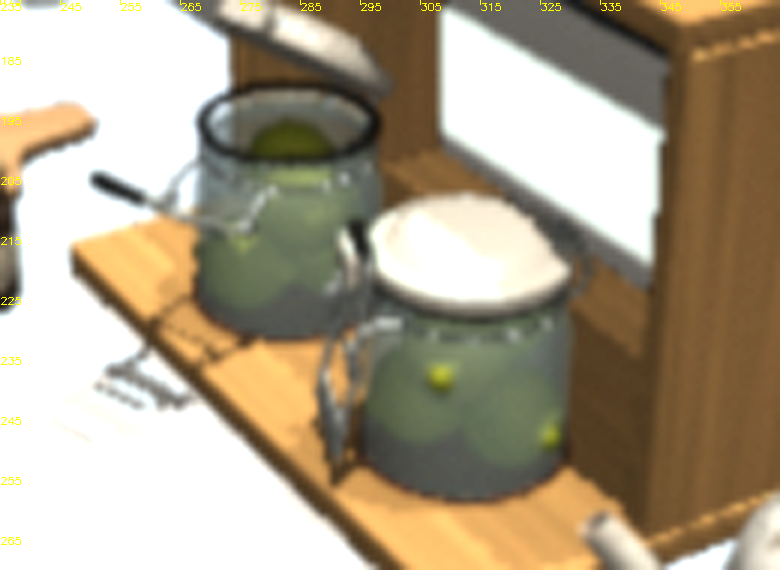

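View pics/top0c.png

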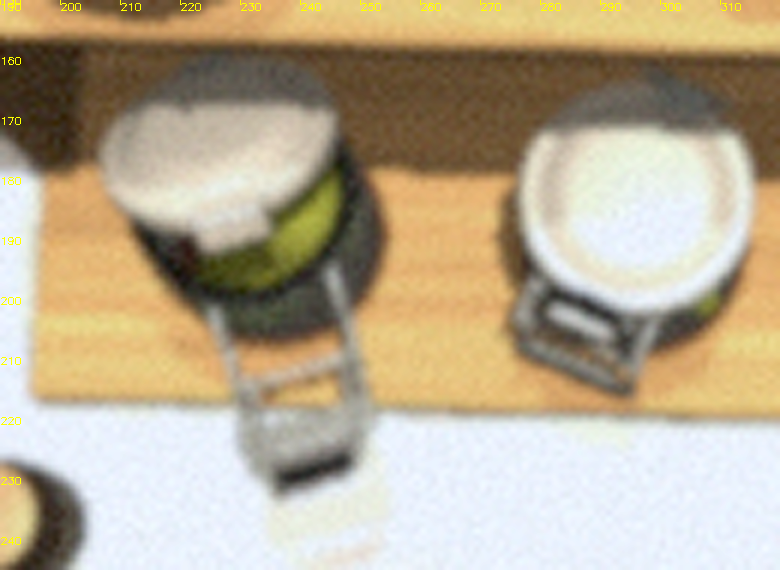

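The scene crop shows the seal ring centred at about (283,195) and the bar from (251,205) to (259,208). In the top crop the bar runs (236,231) to (249,227) and the lip is near (229,188). The jar is yawed, with its front pointing to −x and a little −y. Next I'll fit the model to these points.

```bash
cat > kin.py <<'E'
import numpy as np
def rot(a,v): c,s=np.cos(a),np.sin(a); return np.array([c*v[0]+s*v[1],-s*v[0]+c*v[1]])
P=np.array([-62,84.]);H=np.array([54,114.])
def tab(th,v=(-5.5,-52)): return P+rot(th,v)
def bp(th): return P+rot(th,(2,-17))
def bar(th,be): return bp(th)+rot(th-be,(8,59))
def lidpt(a,p): return H+rot(a,np.array(p)-H)   # opens: front goes up (clockwise seen x right z up)
def W(x,y,psi,p,yy=0,z0=12):
    p=np.asarray(p)/1000; return np.array([x+np.cos(psi)*p[0]-np.sin(psi)*yy/1000,y+np.sin(psi)*p[0]+np.cos(psi)*yy/1000,p[1]+z0/1000])
E
python3 - <<'E'
from h import *; from kin import *
from scipy.optimize import least_squares
dt=np.load("top0.npy");ds=np.load("scene0.npy");ct=cloud("top",dt);cs=cloud("scene",ds)
for nm,c,l in(("top",ct,[(242,229),(239,221),(236,221),(245,218),(229,187),(225,180),(230,172),(215,180),(240,175),(296,180),(288,203),(300,230),(210,212)]),("scene",cs,[(253,206),(256,207),(262,208),(281,201),(283,189),(270,198),(290,183),(298,187),(280,178),(312,215)])):
    for u,v in l: print(nm,u,v,np.round(c[v,u],3))
def model(p):
    x,y,psi,th,al=p
    o=[]
    B=bar(th,3.02);b=[W(x,y,psi,B,s*17) for s in(1,-1)]
    o+=list(proj("top",b)-[[235.8,230.3],[249,226.7]])+list(proj("scene",b)-[[251,204.7],[258.8,208.3]])
    a=np.arange(0,2*np.pi,.01);c=np.array([W(x,y,psi,(0,110))+.049*np.array([np.cos(t),np.sin(t),0]) for t in a])
    e=proj("scene",c);o+=[[e[:,0].min()-268,e[:,0].max()-298.3]]
    o+=[[e[:,1].min()-189,e[:,1].max()-201.5]]
    L=W(x,y,psi,lidpt(al,(-59.5,126.5)));o+=list(proj("top",L)-[[229,187.5]])
    return np.ravel(o)
r=least_squares(model,[.63,.14,.3,1.8,.7],loss="soft_l1",x_scale=[.01,.01,.1,.1,.1])
print(r.x,np.round(r.fun,1)); x=r.x
print("bar",W(*x[:3],bar(x[3],3.02)),"tab",W(*x[:3],tab(x[3])),"lip",W(*x[:3],lidpt(x[4],(-59.5,126.5))))
E
```

```text
top 242 229 [0.485 0.076 0.139]
top 239 221 [0.507 0.086 0.121]
top 236 221 [0.507 0.094 0.123]
top 245 218 [0.514 0.071 0.12 ]
top 229 187 [0.579 0.098 0.205]
top 225 180 [0.599 0.111 0.189]
top 230 172 [0.62  0.1   0.184]
top 215 180 [0.6   0.136 0.186]
top 240 175 [0.612 0.075 0.184]
top 296 180 [ 0.606 -0.061  0.143]
top 288 203 [ 0.548 -0.04   0.141]
top 300 230 [ 0.491 -0.072  0.004]
top 210 212 [0.546 0.183 0.019]
scene 253 206 [0.485 0.077 0.136]
scene 256 207 [0.489 0.067 0.136]
scene 262 208 [0.531 0.104 0.103]
scene 281 201 [0.581 0.073 0.127]
scene 283 189 [0.674 0.204 0.089]
scene 270 198 [0.562 0.107 0.128]
scene 290 183 [0.611 0.069 0.182]
scene 298 187 [0.636 0.062 0.164]
scene 280 178 [0.588 0.089 0.196]
scene 312 215 [ 0.589 -0.074  0.145]
[0.61159732 0.10822384 0.25860481 1.91646929 0.58027837] [ 0.2 -0.6  0.  -0.7 -0.7  0.2 -0.5  0.2 -0.4  0.2 -0.2  1.3 -0.   0. ]
bar [0.4881012  0.07555564 0.1335972 ] tab [0.50616331 0.08033358 0.11879382] lip [0.57866217 0.09951157 0.19868102]
```

```bash
cat > plan.py <<'E'
from h import *; from kin import *
from scipy.spatial.transform import Rotation as R
J=(0.6116,0.1082,0.2586)
ex=np.array([np.cos(J[2]),np.sin(J[2]),0]);ey=np.array([-ex[1],ex[0],0]);Z=np.array([0,0,1.])
def ori(tau):
    t=np.radians(tau);y=ex*np.cos(t)+Z*np.sin(t);z=ex*np.sin(t)-Z*np.cos(t);return np.c_[ey,y,z]
def tcp(pt,tau,along=25.,side=0.):
    "TCP so that tool point (side mm along y, along mm along z) is at jar point pt (mm)"
    M=ori(tau);return W(*J,pt)-M@np.array([0,side,along])/1000
def cur(o=None):
    o=o or get_obs();q=o["tool_rot"];return o["eef_pos"],R.from_quat([q[1],q[2],q[3],q[0]]).as_matrix(),o
def rows(targets,start=None):
    """targets: list of (tcp,tau,n): prints rows"""
    p,M=start or cur()[:2]
    for T,tau,n in targets:
        T=np.asarray(T);w=R.from_matrix(M.T@ori(tau)).as_rotvec(degrees=True)
        p0,M0=p,M
        for k in range(n):
            d=M.T@(p0+(T-p0)*(k+1)/n-p); p=p+M@np.round(d,4); wr=np.round(w/n,1)
            M=M@R.from_rotvec(wr,degrees=True).as_matrix()
            dr=np.round(d,4);print('{'+','.join(f'"{a}":{v:g}' for a,v in zip(("dx","dy","dz","wx","wy","wz"),[*dr,*wr]) if abs(v)>0)+'},',end='')
        print('  #',np.round(p,4),tau)
    return p,M
def jarxz(X):
    d=np.asarray(X)-[J[0],J[1],.012];return np.round(1000*np.array([d@ex,d@ey,d[2]]),1)
E
python3 - <<'E'
from plan import *
p=lidpt(.62,(-50,121.5));print("contact",p,W(*J,p))
T=tcp(p+[-10,30],30,25,-14.5);rows([(T,30,12)])
E
```

```text
contact [-26.28559579 180.53174512] [0.58618843 0.10147805 0.19253175]
{"dx":-0.0414,"dy":-0.0305,"dz":0.0004,"wx":-2.3,"wy":-1.2,"wz":4.3},{"dx":-0.0436,"dy":-0.0273,"dz":0.0001,"wx":-2.3,"wy":-1.2,"wz":4.3},{"dx":-0.0455,"dy":-0.024,"wx":-2.3,"wy":-1.2,"wz":4.3},{"dx":-0.0472,"dy":-0.0205,"dz":0.0001,"wx":-2.3,"wy":-1.2,"wz":4.3},{"dx":-0.0485,"dy":-0.0169,"dz":0.0004,"wx":-2.3,"wy":-1.2,"wz":4.3},{"dx":-0.0497,"dy":-0.0132,"dz":0.0008,"wx":-2.3,"wy":-1.2,"wz":4.3},{"dx":-0.0505,"dy":-0.0095,"dz":0.0013,"wx":-2.3,"wy":-1.2,"wz":4.3},{"dx":-0.0511,"dy":-0.0058,"dz":0.0021,"wx":-2.3,"wy":-1.2,"wz":4.3},{"dx":-0.0513,"dy":-0.002,"dz":0.0031,"wx":-2.3,"wy":-1.2,"wz":4.3},{"dx":-0.0512,"dy":0.0017,"dz":0.0041,"wx":-2.3,"wy":-1.2,"wz":4.3},{"dx":-0.0509,"dy":0.0053,"dz":0.0053,"wx":-2.3,"wy":-1.2,"wz":4.3},{"dx":-0.0502,"dy":0.0089,"dz":0.0067,"wx":-2.3,"wy":-1.2,"wz":4.3},  # [0.5766 0.099  0.2514] 30
```

>>> {"name": "drive_tool", "arguments": {"increments": [{"claw": 0,"dx": -0.041,"dy": -0.0305,"dz": -0.004,"wx": -2.3,"wy": -1.2,"wz": 4.3},{"claw": 0,"dx": -0.0435,"dy": -0.0275,"dz": -0.004,"wx": -2.3,"wy": -1.2,"wz": 4.3},{"claw": 0,"dx": -0.0455,"dy": -0.024,"dz": -0.004,"wx": -2.3,"wy": -1.2,"wz": 4.3},{"claw": 0,"dx": -0.047,"dy": -0.0205,"dz": -0.004,"wx": -2.3,"wy": -1.2,"wz": 4.3},{"claw": 0,"dx": -0.0485,"dy": -0.017,"dz": 0,"wx": -2.3,"wy": -1.2,"wz": 4.3},{"claw": 0,"dx": -0.05,"dy": -0.013,"dz": 0.001,"wx": -2.3,"wy": -1.2,"wz": 4.3},{"claw": 0,"dx": -0.0505,"dy": -0.0095,"dz": 0.001,"wx": -2.3,"wy": -1.2,"wz": 4.3},{"claw": 0,"dx": -0.051,"dy": -0.006,"dz": 0.002,"wx": -2.3,"wy": -1.2,"wz": 4.3},{"claw": 0,"dx": -0.051,"dy": -0.002,"dz": 0.003,"wx": -2.3,"wy": -1.2,"wz": 4.3},{"claw": 0,"dx": -0.051,"dy": 0.0015,"dz": 0.004,"wx": -2.3,"wy": -1.2,"wz": 4.3},{"claw": 0,"dx": -0.051,"dy": 0.0055,"dz": 0.005,"wx": -2.3,"wy": -1.2,"wz": 4.3},{"claw": 0,"dx": -0.05,"dy": 0.009,"dz": 0.0065,"wx": -2.3,"wy": -1.2,"wz": 4.3},{"claw": 0}]}}

```text
schema error: expected keys claw, dx, dy, dz, wx, wy, wz
```

>>> {"name": "drive_tool", "arguments": {"increments": [{"claw": 0,"dx": -0.041,"dy": -0.0305,"dz": -0.004,"wx": -2.3,"wy": -1.2,"wz": 4.3},{"claw": 0,"dx": -0.0435,"dy": -0.0275,"dz": -0.004,"wx": -2.3,"wy": -1.2,"wz": 4.3},{"claw": 0,"dx": -0.0455,"dy": -0.024,"dz": -0.004,"wx": -2.3,"wy": -1.2,"wz": 4.3},{"claw": 0,"dx": -0.047,"dy": -0.0205,"dz": -0.004,"wx": -2.3,"wy": -1.2,"wz": 4.3},{"claw": 0,"dx": -0.0485,"dy": -0.017,"dz": 0,"wx": -2.3,"wy": -1.2,"wz": 4.3},{"claw": 0,"dx": -0.05,"dy": -0.013,"dz": 0.001,"wx": -2.3,"wy": -1.2,"wz": 4.3},{"claw": 0,"dx": -0.0505,"dy": -0.0095,"dz": 0.001,"wx": -2.3,"wy": -1.2,"wz": 4.3},{"claw": 0,"dx": -0.051,"dy": -0.006,"dz": 0.002,"wx": -2.3,"wy": -1.2,"wz": 4.3},{"claw": 0,"dx": -0.051,"dy": -0.002,"dz": 0.003,"wx": -2.3,"wy": -1.2,"wz": 4.3},{"claw": 0,"dx": -0.051,"dy": 0.0015,"dz": 0.004,"wx": -2.3,"wy": -1.2,"wz": 4.3},{"claw": 0,"dx": -0.051,"dy": 0.0055,"dz": 0.005,"wx": -2.3,"wy": -1.2,"wz": 4.3},{"claw": 0,"dx": -0.05,"dy": 0.009,"dz": 0.0065,"wx": -2.3,"wy": -1.2,"wz": 4.3},{"claw": 0,"dx": 0,"dy": 0,"dz": 0,"wx": 0,"wy": 0,"wz": 0}]}}

```text
t: 1.72
eef_pos: [0.5753, 0.0947, 0.269]
tool_rot: [0.163, 0.591, 0.764, 0.202]
contact_force: [-0.8, 0.8, -0.7]
gripper_width: 0.008
grasp_force: 0.0
```

Run:
```python
from plan import *
p,M,o=cur();print(o["t"],p,jarxz(p),np.round(M,3).tolist(),o["gripper_width"],o["contact_force"],np.round(o["q"],2))
T=tcp(lidpt(.62,(-50,121.5))+[-10,30],30,25,-14.5);print(T)
print(R.from_matrix(M.T@ori(30)).as_rotvec(degrees=True))
for n,(u,v) in (("scene",(225,150)),("top",(190,140))):
    a,d=read_camera(n);np.save(n+"1.npy",d);c=a[v:v+85,u:u+115,::-1];cv2.imwrite(f"pics/{n}1c.png",np.clip(cv2.resize(c,None,fx=3.4,fy=3.4,interpolation=2)*1.5,0,255))
x=[cv2.imread(f"pics/{n}1c.png") for n in("scene","top")];cv2.imwrite("pics/both1.png",np.hstack(x))
```

```text
1.725 [0.57528719 0.09470626 0.26896886] [-38.6  -3.8 257. ] [[-0.25, 0.837, 0.487], [0.968, 0.221, 0.116], [-0.01, 0.5, -0.866]] 0.007536323000068867 [-0.8450601   0.81962464 -0.66379796] [-0.72  0.1   0.47  2.16 -0.09  0.37  0.07]
[0.5765764  0.09893545 0.25143238]
[ 0.02319081  0.69170409 -0.02248777][ WARN:0@1.414] global loadsave.cpp:1063 imwrite_ Unsupported depth image for selected encoder is fallbacked to CV_8U.
```

View pics/both1.png

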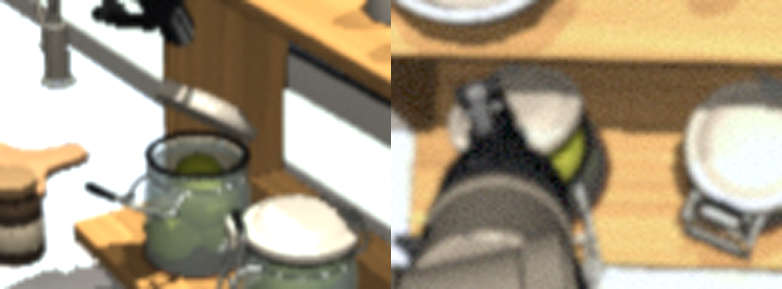

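The fingers are shut, above and just behind the raised lip, clear of the shelf. Next I'll follow the lid's arc down to about 0.12.

Run:
```python
from plan import *
rows([(tcp(lidpt(a,(-50,121.5)),30,25,-14.5),30,n) for a,n in((.7,3),(.6,2),(.5,2),(.4,2),(.3,2),(.2,2),(.12,2))])
```

```text
{"dy":-0.0018,"dz":0.0149,"wy":0.2,"wz":0.1},{"dx":-0.0001,"dy":-0.0017,"dz":0.0149,"wy":0.2,"wz":0.1},{"dx":-0.0001,"dy":-0.0018,"dz":0.0149,"wy":0.2,"wz":0.1},  # [0.5916 0.1029 0.2276] 30
{"dy":-0.0049,"dz":0.0017,"wy":-0.1},{"dy":-0.005,"dz":0.0016,"wy":-0.1},  # [0.5849 0.1012 0.2198] 30
{"dy":-0.0047,"dz":0.0022},{"dy":-0.0048,"dz":0.0021},  # [0.579  0.0996 0.2114] 30
{"dy":-0.0045,"dz":0.0026},{"dy":-0.0045,"dz":0.0027},  # [0.5741 0.0983 0.2023] 30
{"dy":-0.0042,"dz":0.003},{"dy":-0.0042,"dz":0.0031},  # [0.57   0.0972 0.1928] 30
{"dy":-0.0039,"dz":0.0034},{"dy":-0.0039,"dz":0.0035},  # [0.5668 0.0963 0.1829] 30
{"dy":-0.0029,"dz":0.003},{"dy":-0.0028,"dz":0.0031},  # [0.565  0.0958 0.1748] 30
```

>>> {"name": "drive_tool", "arguments": {"increments": [{"claw": 0,"dx": 0,"dy": -0.0018,"dz": 0.015,"wx": 0,"wy": 0.2,"wz": 0.1},{"claw": 0,"dx": 0,"dy": -0.0018,"dz": 0.015,"wx": 0,"wy": 0.2,"wz": 0.1},{"claw": 0,"dx": 0,"dy": -0.0018,"dz": 0.015,"wx": 0,"wy": 0.2,"wz": 0.1},{"claw": 0,"dx": 0,"dy": -0.005,"dz": 0.0017,"wx": 0,"wy": 0,"wz": 0},{"claw": 0,"dx": 0,"dy": -0.005,"dz": 0.0017,"wx": 0,"wy": 0,"wz": 0},{"claw": 0,"dx": 0,"dy": -0.0047,"dz": 0.0022,"wx": 0,"wy": 0,"wz": 0},{"claw": 0,"dx": 0,"dy": -0.0047,"dz": 0.0022,"wx": 0,"wy": 0,"wz": 0},{"claw": 0,"dx": 0,"dy": -0.0045,"dz": 0.0026,"wx": 0,"wy": 0,"wz": 0},{"claw": 0,"dx": 0,"dy": -0.0045,"dz": 0.0026,"wx": 0,"wy": 0,"wz": 0}]}}

```text
t: 2.95
eef_pos: [0.5743, 0.0988, 0.202]
tool_rot: [0.157, 0.589, 0.766, 0.206]
contact_force: [0.1, 0.6, 0.9]
gripper_width: -0.003
grasp_force: 0.2
```

Run:
```python
from plan import *
p,M,o=cur();print(p,jarxz(p),o["contact_force"],o["torque"])
a,d=read_camera("scene");cv2.imwrite("pics/s2.png",cv2.resize(a[150:250,230:360,::-1],None,fx=5,fy=5,interpolation=2))
```

```text
[0.57431156 0.09878442 0.20203791] [-38.5   0.4 190. ] [0.12258186 0.64365615 0.91168613] [-0.08429867  0.43691673 -0.01792864]
```

View pics/s2.png

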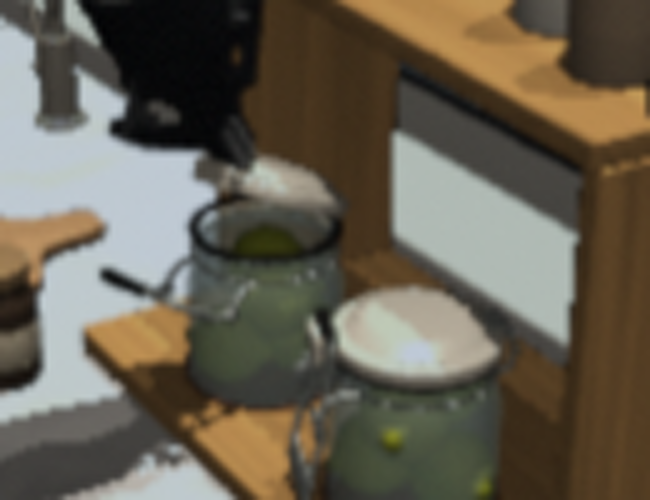

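The fingertips at about (277,182) are on the flange behind the lip, and the lid is coming down with them. Continuing.

>>> {"name": "drive_tool", "arguments": {"increments": [{"claw": 0,"dx": 0,"dy": -0.0042,"dz": 0.003,"wx": 0,"wy": 0,"wz": 0},{"claw": 0,"dx": 0,"dy": -0.0042,"dz": 0.003,"wx": 0,"wy": 0,"wz": 0},{"claw": 0,"dx": 0,"dy": -0.0039,"dz": 0.0034,"wx": 0,"wy": 0,"wz": 0},{"claw": 0,"dx": 0,"dy": -0.0039,"dz": 0.0034,"wx": 0,"wy": 0,"wz": 0},{"claw": 0,"dx": 0,"dy": -0.0029,"dz": 0.003,"wx": 0,"wy": 0,"wz": 0},{"claw": 0,"dx": 0,"dy": -0.0029,"dz": 0.003,"wx": 0,"wy": 0,"wz": 0},{"claw": 0,"dx": 0,"dy": 0,"dz": 0,"wx": 0,"wy": 0,"wz": 0}]}}

```text
t: 3.88
eef_pos: [0.5646, 0.0962, 0.1745]
tool_rot: [0.157, 0.589, 0.766, 0.205]
contact_force: [0.4, -0.6, 0.5]
gripper_width: -0.003
grasp_force: 0.0
```

Run:
```python
from plan import *
p,M,o=cur();print(p,jarxz(p),o["contact_force"],o["torque"])
rows([(tcp(lidpt(a,(-50,121.5)),30,25,-14.5),30,n) for a,n in((.08,2),(.05,2),(.03,2),(.02,1))])
```

```text
[0.56459214 0.09622642 0.17448244] [-48.5   0.4 162.5] [ 0.44834883 -0.56155138  0.45509808] [-0.15317449  0.53177312 -0.00184761]
{"dx":-0.0002,"dy":-0.0012,"dz":0.0015,"wy":-0.1},{"dx":-0.0002,"dy":-0.0011,"dz":0.0015,"wy":-0.1},  # [0.5642 0.0957 0.1707] 30
{"dy":-0.001,"dz":0.0013},{"dy":-0.0009,"dz":0.0012},  # [0.5638 0.0956 0.1676] 30
{"dy":-0.0006,"dz":0.0008},{"dy":-0.0007,"dz":0.0009},  # [0.5636 0.0955 0.1655] 30
{"dy":-0.0006,"dz":0.0008,"wx":-0.1,"wy":0.1},  # [0.5634 0.0955 0.1645] 30
```

>>> {"name": "drive_tool", "arguments": {"increments": [{"claw": 0,"dx": 0,"dy": -0.0012,"dz": 0.0015,"wx": 0,"wy": 0,"wz": 0},{"claw": 0,"dx": 0,"dy": -0.0012,"dz": 0.0015,"wx": 0,"wy": 0,"wz": 0},{"claw": 0,"dx": 0,"dy": -0.001,"dz": 0.0013,"wx": 0,"wy": 0,"wz": 0},{"claw": 0,"dx": 0,"dy": -0.001,"dz": 0.0013,"wx": 0,"wy": 0,"wz": 0},{"claw": 0,"dx": 0,"dy": 0,"dz": 0,"wx": 0,"wy": 0,"wz": 0}]}}

```text
t: 4.5
eef_pos: [0.5646, 0.0963, 0.1683]
tool_rot: [0.157, 0.589, 0.766, 0.206]
contact_force: [-0.7, -0.4, 0.5]
gripper_width: -0.003
grasp_force: 0.2
```

>>> {"name": "drive_tool", "arguments": {"increments": [{"claw": 0,"dx": 0,"dy": -0.0006,"dz": 0.0008,"wx": 0,"wy": 0,"wz": 0},{"claw": 0,"dx": 0,"dy": -0.0006,"dz": 0.0008,"wx": 0,"wy": 0,"wz": 0},{"claw": 0,"dx": 0,"dy": 0,"dz": 0,"wx": 0,"wy": 0,"wz": 0}]}}

```text
t: 4.88
eef_pos: [0.5642, 0.0962, 0.1663]
tool_rot: [0.157, 0.589, 0.766, 0.206]
contact_force: [-0.1, -1.0, -0.4]
gripper_width: 0.003
grasp_force: 0.3
```

>>> {"name": "drive_tool", "arguments": {"increments": [{"claw": 0,"dx": 0,"dy": -0.0005,"dz": 0.0008,"wx": 0,"wy": 0,"wz": 0},{"claw": 0,"dx": 0,"dy": 0,"dz": 0,"wx": 0,"wy": 0,"wz": 0}]}}

```text
t: 5.12
eef_pos: [0.5644, 0.0962, 0.1658]
tool_rot: [0.157, 0.589, 0.766, 0.207]
contact_force: [-4.0, -0.7, 6.4]
gripper_width: 0.0
grasp_force: 4.1
```

>>> {"name": "drive_tool", "arguments": {"increments": [{"claw": 0,"dx": 0,"dy": -0.0005,"dz": 0.0008,"wx": 0,"wy": 0,"wz": 0},{"claw": 0,"dx": 0,"dy": 0,"dz": 0,"wx": 0,"wy": 0,"wz": 0}]}}

```text
t: 5.38
eef_pos: [0.5645, 0.0962, 0.1654]
tool_rot: [0.157, 0.589, 0.765, 0.207]
contact_force: [-8.0, -1.1, 13.7]
gripper_width: 0.003
grasp_force: 8.3
```

The contact firmed up at z≈0.166, exactly where the geometry puts the seal, so the lid is on it. Next I'll retract and plan the bail sweep.

Run:
```python
from plan import *
p,M,o=cur();print(np.round(o["q"],2),o["contact_force"])
th=1.916;b=bar(th,3.02);q=bp(th);print(b,q,np.hypot(*(b-q)))
n=np.array([np.cos(np.pi/6),.5])
pre=tcp(b-n*(4.5+14),30,18,14.5)
w1=tcp([-48.5,190],30,0);w2=np.array([*(pre-.02*ex)[:2],w1[2]])
s=rows([(w1,30,2),(w2,30,4)])
s=rows([(pre,30,3),(tcp(b-n*4.5,30,18,14.5),30,3)],s)
```

```text
[-0.76  0.3   0.56  2.28 -1.13  0.17  1.08] [-7.95252215 -1.07296958 13.72308111]
[-127.76152867  121.56633828] [-78.67388806  87.87058871] 59.53990258641678
{"dx":-0.0002,"dy":0.0092,"dz":-0.0158,"wx":0.1,"wy":-0.1},{"dx":-0.0002,"dy":0.0093,"dz":-0.0158,"wx":0.1,"wy":-0.1},  # [0.5648 0.0958 0.202 ] 30
{"dy":-0.0297,"dz":-0.0171},{"dy":-0.0296,"dz":-0.0171},{"dy":-0.0297,"dz":-0.017},{"dy":-0.0296,"dz":-0.0171},  # [0.4325 0.0608 0.202 ] 30
{"dy":-0.0058,"dz":0.0233},{"dy":-0.0057,"dz":0.0234},{"dy":-0.0058,"dz":0.0233},  # [0.4517 0.0659 0.1327] 30
{"dy":0.0047},{"dy":0.0046},{"dy":0.0047},  # [0.4635 0.069  0.1397] 30
```

The q6 joint is at its lower limit (0.17), so tilting needs planning. I'll fit a quick arm model to the logged poses to see which tilts are reachable.

```bash
cat > arm.py <<'E'
import numpy as np,itertools
from scipy.spatial.transform import Rotation as R
from scipy.optimize import least_squares
def fk(q,g,s):
    h,L1,L2,L3,a1,a2,a3,b=g; M=np.eye(3);p=np.zeros(3)
    def rz(a): return R.from_euler('z',a).as_matrix()
    def ry(a): return R.from_euler('y',a).as_matrix()
    M=rz(s[0]*q[0]);p=M@[b,0,h];M=M@ry(q[1]);p=p+M@[a1,0,L1];M=M@rz(s[1]*q[2])@ry(q[3]);p=p+M@[a2,0,L2]
    M=M@rz(s[2]*q[4])@ry(q[5]);p=p+M@[a3,0,L3];M=M@rz(s[3]*q[6]);return p,M
E
python3 - <<'E'
from arm import *; from plan import cur
o=cur()[2];np.set_printoptions(suppress=True,precision=4)
D=[([-1.29313015,.47777505,.022319,1.55643802,-.01150457,1.10930926,-.08308826],[.25377,.62489,.25535],[-1.136e-4,.19166,.98146,-.00089]),
(o["q"],o["eef_pos"],o["tool_rot"])]
for s in itertools.product((1,-1),repeat=4):
    def f(g):
        r=[]
        Ms=[]
        for q,p,w in D:
            P,M=fk(q,g,s);r+=list(P-p);Ms.append((M,R.from_quat([w[1],w[2],w[3],w[0]]).as_matrix()))
        E=[(M[:,2]-T[:,2])*.3 for M,T in Ms]
        return np.r_[r,np.ravel(E),.01*(g-[.3,.4,.4,.25,0,0,0,0])]
    r=least_squares(f,[.3,.4,.4,.25,0,0,0,0]);print(s,r.cost,r.x)
print(repr(o["q"]))
E
```

```text
(1, 1, 1, 1) 0.07090060228063289 [12.6489  3.768   7.0755  7.7022  1.2534  4.8075  2.612  -4.925 ]
(1, 1, 1, -1) 0.07090060228063289 [12.6489  3.768   7.0755  7.7022  1.2534  4.8075  2.612  -4.925 ]
(1, 1, -1, 1) 0.01643858884854237 [ 5.483   0.8523  0.4732  9.5612 -6.0685 -1.1323 -9.0244 -5.4642]
(1, 1, -1, -1) 0.01643858884854237 [ 5.483   0.8523  0.4732  9.5612 -6.0685 -1.1323 -9.0244 -5.4642]
(1, -1, 1, 1) 0.054015313860054044 [-5.5001 -2.4454 -2.0966 -8.6268  5.5544 -1.01    8.0018  5.0652]
(1, -1, 1, -1) 0.054015313860054044 [-5.5001 -2.4454 -2.0966 -8.6268  5.5544 -1.01    8.0018  5.0652]
(1, -1, -1, 1) 0.08229980867908379 [-11.2378  -3.1502  -6.9083  -5.6479  -1.4887  -5.4453  -1.8159   4.1526]
(1, -1, -1, -1) 0.08229980867908379 [-11.2378  -3.1502  -6.9083  -5.6479  -1.4887  -5.4453  -1.8159   4.1526]
(-1, 1, 1, 1) 0.01233364406996427 [-1.9666 -0.1069 -0.7877 -1.3982 -0.0709 -0.5966 -0.1261  1.0908]
(-1, 1, 1, -1) 0.01233364406996427 [-1.9666 -0.1069 -0.7877 -1.3982 -0.0709 -0.5966 -0.1261  1.0908]
(-1, 1, -1, 1) 0.026249215689367607 [-0.9418 -0.2157 -0.0877 -1.868   1.1202  0.006   1.2033  1.0549]
(-1, 1, -1, -1) 0.026249215689367607 [-0.9418 -0.2157 -0.0877 -1.868   1.1202  0.006   1.2033  1.0549]
(-1, -1, 1, 1) 0.004631209975449511 [ 1.0634  0.6268  0.5906  1.4967 -0.7932 -0.0373 -1.2512 -0.7057]
(-1, -1, 1, -1) 0.004631209975449511 [ 1.0634  0.6268  0.5906  1.4967 -0.7932 -0.0373 -1.2512 -0.7057]
(-1, -1, -1, 1) 0.001458970685442157 [ 2.1041  0.9461  1.4862  1.23    0.2355  0.7674  0.312  -0.6448]
(-1, -1, -1, -1) 0.001458970685442157 [ 2.1041  0.9461  1.4862  1.23    0.2355  0.7674  0.312  -0.6448]
array([-0.7563,  0.2952,  0.5551,  2.2818, -1.1277,  0.1722,  1.0767])
```

```bash
cat > arm.py <<'E'
import numpy as np
from scipy.spatial.transform import Rotation as R
from scipy.optimize import least_squares
rz=lambda a:R.from_euler('z',a).as_matrix()
ry=lambda a:R.from_euler('y',a).as_matrix()
def fk(q,g):
    h,L1,L2,L3,a1,a2,a3,b,c1,c2,c3=g
    M=rz(-q[0]);p=M@[b,c1,h];M=M@ry(q[1]);p=p+M@[a1,0,L1];M=M@rz(-q[2]);p=p+M@[0,c2,0];M=M@ry(q[3]);p=p+M@[a2,0,L2]
    M=M@rz(-q[4]);p=p+M@[0,c3,0];M=M@ry(q[5]);p=p+M@[a3,0,L3];M=M@rz(-q[6]);return p,M
E
python3 - <<'E'
from arm import *
np.set_printoptions(suppress=True,precision=4)
D=[([-1.29313015,.47777505,.022319,1.55643802,-.01150457,1.10930926,-.08308826],[.25377,.62489,.25535],[-1.136e-4,.19166,.98146,-.00089],1),
([-0.7563,  0.2952,  0.5551,  2.2818, -1.1277,  0.1722,  1.0767],[.5645,.0962,.1654],[.157,.589,.765,.207],1),
([-0.72,.1,.47,2.16,-.09,.37,.07],[.57529,.09471,.26897],[.163,.591,.764,.202],.3)]
g0=np.array([.3,.4,.35,.25,0,0,0,0,0,0,0])
def f(g,reg=.003): return np.r_[np.ravel([(fk(q,g)[0]-p)*w for q,p,_,w in D]),reg*(g-g0)]
r=least_squares(f,g0);print(r.cost,r.x,f(r.x,0))
for q,p,w,_ in D: print(fk(q,r.x)[1][:,2],R.from_quat([*w[1:],w[0]]).as_matrix()[:,2], fk(q,r.x)[1][:,1],R.from_quat([*w[1:],w[0]]).as_matrix()[:,1])
E
```

```text
1.7400623341946308e-07 [ 0.2818  0.5267  0.4592  0.3165 -0.0066 -0.0267 -0.0014  0.0121  0.0105
 -0.0692 -0.0038] [ 0. -0.  0.  0. -0. -0. -0.  0.  0. -0.  0.  0.  0. -0. -0. -0.  0.  0.
 -0. -0.]
[-0.0006 -0.0017 -1.    ] [-0.0006 -0.0017 -1.    ] [-0.9265  0.3762 -0.0001] [ 0.3762  0.9265 -0.0018]
[ 0.4844  0.1318 -0.8648] [ 0.4842  0.1318 -0.865 ] [-0.2575  0.9663  0.003 ] [0.8365 0.2202 0.5018]
[ 0.4857  0.1182 -0.8661] [ 0.4877  0.1159 -0.8653] [-0.2534  0.9673 -0.0101] [0.8369 0.2201 0.5011]
```

```bash
cat >> arm.py <<'E'
G=np.array([.2818,.5267,.4592,.3165,-.0066,-.0267,-.0014,.0121,.0105,-.0692,-.0038])
lo=np.array([-2.96,-.34,-1.41,.24,-1.37,.17,-2.96]);hi=np.array([2.96,2.1,1.46,2.44,4.51,1.92,2.96])
def ik(p,d,q0):
    f=lambda q:np.r_[(lambda P,M:np.r_[(P-p)*1,(M[:,2]-d)*.3])(*fk(q,G)),.0005*(q-q0)]
    best=None
    for s in (q0,np.array([-.7,.2,.5,2.2,-.1,.4,0]),np.array([-.2,.4,-.1,2.,0,.5,0]),np.array([-1,.4,1.2,2.2,-.5,.4,0])):
        r=least_squares(f,np.clip(s,lo+.01,hi-.01),bounds=(lo,hi));e=np.linalg.norm(fk(r.x,G)[0]-p)
        if best is None or r.cost<best[0]: best=(r.cost,e,np.degrees(np.arccos(np.clip(fk(r.x,G)[1][:,2]@d,-1,1))),r.x)
    return best
E
python3 - <<'E'
from plan import *; from arm import *
q0=np.array([-0.7563,0.2952,0.5551,2.2818,-1.1277,0.1722,1.0767])
np.set_printoptions(suppress=True,precision=2)
th=1.916
for nm,f in(("pre",lambda t:tcp(bar(th,3.02)-18*np.array([np.cos(np.radians(t)),np.sin(np.radians(t))]),t,18,14.5)),
 ("upright",lambda t:tcp(np.array([-75,140]),t,18,14.5)),("tab1.9",lambda t:tcp(tab(1.9,(-7.5,-52)),t)),("tab1",lambda t:tcp(tab(1,(-7.5,-52)),t)),("tab.5",lambda t:tcp(tab(.5,(-7.5,-52)),t)),("tab0",lambda t:tcp(tab(0,(-7.5,-52)),t))):
    for t in(0,10,20,30,40,50):
        b=ik(f(t),ori(t)[:,2],q0);print(nm,t,f(t),f"{b[1]*1000:.1f}mm {b[2]:.1f}deg",b[3])
E
```

```text
pre 0 [0.46 0.07 0.15] 0.0mm 0.0deg [-0.95  0.41  0.83  2.16 -0.45  0.75  1.08]
pre 10 [0.45 0.07 0.15] 0.0mm 0.0deg [-1.04  0.34  0.89  2.29 -0.56  0.53  1.08]
pre 20 [0.45 0.07 0.14] 0.0mm 0.0deg [-1.04  0.25  0.85  2.42 -0.78  0.28  1.08]
pre 30 [0.45 0.07 0.13] 20.6mm 4.4deg [-1.09  0.31  0.95  2.44 -1.37  0.28  1.08]
pre 40 [0.45 0.07 0.13] 44.2mm 10.9deg [-0.88  0.2   0.7   2.44 -1.37  0.17  1.08]
pre 50 [0.45 0.07 0.12] 65.0mm 18.5deg [-0.78  0.14  0.62  2.44 -1.37  0.17  1.08]
upright 0 [0.53 0.09 0.17] 0.0mm 0.0deg [-0.87  0.5   0.79  1.98 -0.47  0.85  1.08]
upright 10 [0.52 0.08 0.17] 0.0mm 0.0deg [-0.95  0.42  0.83  2.12 -0.56  0.63  1.08]
upright 20 [0.52 0.08 0.16] 0.0mm 0.0deg [-0.98  0.33  0.83  2.25 -0.72  0.39  1.08]
upright 30 [0.52 0.08 0.16] 0.0mm 0.0deg [-0.91  0.26  0.71  2.38 -1.37  0.17  1.08]
upright 40 [0.52 0.08 0.16] 25.4mm 4.1deg [ 0.4   0.2  -0.74  2.44  2.05  0.17  1.08]
upright 50 [0.52 0.08 0.15] 40.1mm 7.6deg [-1.11  0.63  1.14  2.44  4.08  0.72  1.08]
tab1.9 0 [0.51 0.08 0.14] 0.0mm 0.0deg [-0.88  0.51  0.78  2.05 -0.5   0.79  1.08]
tab1.9 10 [0.5  
[... 1198 characters left out ...]
 0.37  0.41  2.36 -1.37  0.17  1.08]
tab.5 40 [0.51 0.08 0.07] 42.3mm 14.7deg [-0.49  0.3   0.31  2.37 -1.37  0.17  1.08]
tab.5 50 [0.5  0.08 0.07] 59.4mm 10.3deg [-0.99  1.01  1.1   2.44  3.96  1.08  1.08]
tab0 0 [0.54 0.09 0.07] 0.0mm 0.0deg [-0.77  0.67  0.68  2.01 -0.66  0.69  1.08]
tab0 10 [0.54 0.09 0.07] 0.0mm 0.0deg [-0.78  0.59  0.64  2.15 -0.84  0.46  1.08]
tab0 20 [0.54 0.09 0.07] 0.0mm 0.0deg [-0.64  0.48  0.44  2.28 -1.24  0.2   1.08]
tab0 30 [0.53 0.09 0.07] 19.4mm 7.1deg [-0.57  0.42  0.37  2.31 -1.37  0.17  1.08]
tab0 40 [0.53 0.09 0.06] 19.7mm 3.5deg [-1.05  1.01  1.1   2.44  3.98  0.98  1.08]
tab0 50 [0.53 0.09 0.06] 48.3mm 7.7deg [-1.    1.11  1.1   2.44  3.85  1.16  1.08]
```

The model fits. Usable tilt is about 20° near the jar, so I'll use 15° with shut fingers for the bail, and later open fingers at 20° for the lever so the body stays clear of the lid.

Run:
```python
from plan import *
t=15;th=1.916;b=bar(th,3.02)
n=np.array([np.cos(np.radians(t)),np.sin(np.radians(t))])
pre=tcp(b-n*(4.5+12),t,17,14.5)
w1=tcp([-55,200],25,0);w2=np.array([*(pre-.015*ex)[:2],w1[2]])
s=rows([(w1,25,3),(w2,t,6),(pre,t,5)])
print(pre,jarxz(pre))
```

```text
{"dx":-0.0001,"dy":0.006,"dz":-0.0145,"wx":1.7,"wy":-0.1},{"dx":-0.0001,"dy":0.0055,"dz":-0.0147,"wx":1.7,"wy":-0.1},{"dx":-0.0002,"dy":0.0051,"dz":-0.0148,"wx":1.7,"wy":-0.1},  # [0.5585 0.0941 0.212 ] 25
{"dy":-0.0184,"dz":-0.0086,"wx":1.7},{"dy":-0.0187,"dz":-0.0081,"wx":1.7},{"dy":-0.0189,"dz":-0.0075,"wx":1.7},{"dy":-0.0192,"dz":-0.0069,"wx":1.7},{"dy":-0.0193,"dz":-0.0064,"wx":1.7},{"dx":-0.0001,"dy":-0.0195,"dz":-0.0058,"wx":1.7},  # [0.4404 0.0629 0.212 ] 15
{"dy":-0.0007,"dz":0.0143},{"dx":0.0001,"dy":-0.0007,"dz":0.0143},{"dy":-0.0007,"dz":0.0143},{"dy":-0.0007,"dz":0.0143},{"dx":0.0001,"dy":-0.0007,"dz":0.0143},  # [0.4548 0.0668 0.142 ] 15
[0.45488501 0.06674528 0.14196369] [-162.1   -0.   130. ]
```

>>> {"name": "drive_tool", "arguments": {"increments": [{"claw": 0,"dx": 0,"dy": 0.006,"dz": -0.0145,"wx": 1.7,"wy": 0,"wz": 0},{"claw": 0,"dx": 0,"dy": 0.0055,"dz": -0.0147,"wx": 1.7,"wy": 0,"wz": 0},{"claw": 0,"dx": 0,"dy": 0.005,"dz": -0.0148,"wx": 1.7,"wy": 0,"wz": 0},{"claw": 0,"dx": 0,"dy": -0.0185,"dz": -0.0085,"wx": 1.7,"wy": 0,"wz": 0},{"claw": 0,"dx": 0,"dy": -0.0187,"dz": -0.008,"wx": 1.7,"wy": 0,"wz": 0},{"claw": 0,"dx": 0,"dy": -0.019,"dz": -0.0075,"wx": 1.7,"wy": 0,"wz": 0},{"claw": 0,"dx": 0,"dy": -0.0192,"dz": -0.007,"wx": 1.7,"wy": 0,"wz": 0},{"claw": 0,"dx": 0,"dy": -0.0193,"dz": -0.0065,"wx": 1.7,"wy": 0,"wz": 0},{"claw": 0,"dx": 0,"dy": -0.0195,"dz": -0.006,"wx": 1.7,"wy": 0,"wz": 0},{"claw": 0,"dx": 0,"dy": 0,"dz": 0,"wx": 0,"wy": 0,"wz": 0}]}}

```text
t: 6.62
eef_pos: [0.4424, 0.067, 0.2049]
tool_rot: [0.069, 0.603, 0.788, 0.102]
contact_force: [0.3, 0.1, 1.1]
gripper_width: -0.0
grasp_force: 0.0
```

Run:
```python
from plan import *
p,M,o=cur();print(o["t"],p,jarxz(p),np.round(o["q"],2),o["contact_force"])
t=15;th=1.916;b=bar(th,3.02)
n=np.array([np.cos(np.radians(t)),np.sin(np.radians(t))])
pre=tcp(b-n*(4.5+12),t,17,14.5)
rows([(pre,t,5)])
a,d=read_camera("scene");cv2.imwrite("pics/s3.png",cv2.resize(a[150:250,230:360,::-1],None,fx=5,fy=5,interpolation=2));np.save("s3.npy",d)
a,d=read_camera("top");np.save("t3.npy",d)
c=cloud("top",d)
for u,v in [(228,201),(231,180),(240,205)]: print(u,v,jarxz(c[v,u]))
```

```text
6.625 [0.4423715  0.06701394 0.20485532] [-174.1    3.5  192.9] [-1.37  0.04  1.16  2.33 -0.13  0.55  0.15] [0.34400039 0.06693107 1.07552939]
{"dx":-0.0009,"dy":-0.0007,"dz":0.0128,"wx":-0.2,"wy":-0.2},{"dx":-0.0008,"dy":-0.0008,"dz":0.0127,"wx":-0.2,"wy":-0.2},{"dx":-0.0008,"dy":-0.0008,"dz":0.0128,"wx":-0.2,"wy":-0.2},{"dx":-0.0008,"dy":-0.0009,"dz":0.0128,"wx":-0.2,"wy":-0.2},{"dx":-0.0007,"dy":-0.0009,"dz":0.0128,"wx":-0.2,"wy":-0.2},  # [0.4549 0.0668 0.1419] 15
228 201 [-46.5  21.   96.1]
231 180 [ -4.4  -4.3 134.6]
240 205 [-53.   -0.6  29.4]
```

View pics/s3.png

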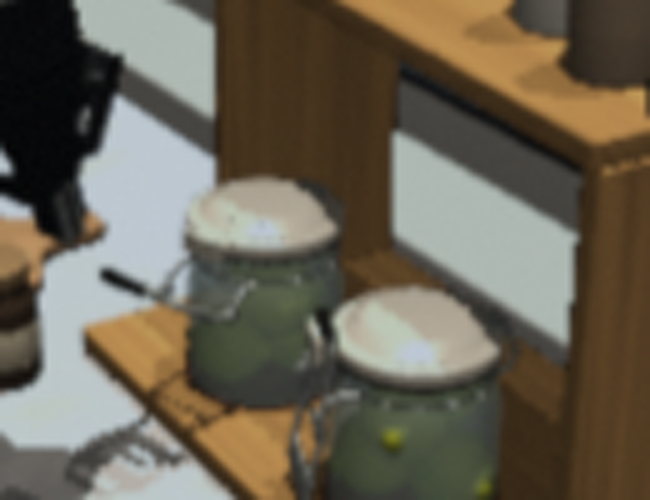

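The lid now sits flat on the seal, and the bar is still out in front at (251,205)–(259,208). Going down in front of the bar, below its level.

>>> {"name": "drive_tool", "arguments": {"increments": [{"claw": 0,"dx": -0.0008,"dy": -0.0008,"dz": 0.0128,"wx": -0.2,"wy": -0.2,"wz": 0},{"claw": 0,"dx": -0.0008,"dy": -0.0008,"dz": 0.0128,"wx": -0.2,"wy": -0.2,"wz": 0},{"claw": 0,"dx": -0.0008,"dy": -0.0008,"dz": 0.0128,"wx": -0.2,"wy": -0.2,"wz": 0},{"claw": 0,"dx": -0.0008,"dy": -0.0008,"dz": 0.0128,"wx": -0.2,"wy": -0.2,"wz": 0},{"claw": 0,"dx": -0.0008,"dy": -0.0008,"dz": 0.0128,"wx": -0.2,"wy": -0.2,"wz": 0},{"claw": 0,"dx": 0,"dy": 0,"dz": 0,"wx": 0,"wy": 0,"wz": 0}]}}

```text
t: 7.48
eef_pos: [0.456, 0.0625, 0.1407]
tool_rot: [0.083, 0.607, 0.784, 0.1]
contact_force: [0.5, -0.2, 0.3]
gripper_width: -0.0
grasp_force: 0.0
```

Run:
```python
from plan import *
p,M,o=cur();print(o["t"],p,jarxz(p),np.round(o["q"],2),o["contact_force"])
t=15;th=1.916;n=np.array([np.cos(np.radians(t)),np.sin(np.radians(t))])
T=[(tcp(bar(th,be)-n*4.5,t,17,14.5),t,k) for be,k in((3.02,3),(2.85,2),(2.65,2),(2.45,2),(2.25,2),(2.05,2),(1.9,2),(1.75,2),(1.6,2))]
for be in (2.05,1.9,1.75,1.6): print(be,bar(th,be))
rows(T)
```

```text
7.475 [0.45602581 0.06253639 0.14073885] [-162.1   -4.4  128.7] [-1.03  0.27  0.87  2.37 -0.58  0.39  0.57] [ 0.47274194 -0.20263571  0.33608117]
2.05 [-78.62796586 147.41047359]
1.9 [-69.73095231 146.73504233]
1.75 [-61.03477782 144.73764236]
1.6 [-52.73473972 141.46313095]
{"dx":0.0015,"dy":0.0041,"dz":-0.0004,"wy":0.2,"wz":-0.1},{"dx":0.0014,"dy":0.0041,"dz":-0.0004,"wy":0.2,"wz":-0.1},{"dx":0.0015,"dy":0.0041,"dz":-0.0004,"wy":0.2,"wz":-0.1},  # [0.4661 0.0697 0.145 ] 15
{"dy":0.0041,"dz":-0.003,"wz":0.1},{"dy":0.0041,"dz":-0.0029,"wz":0.1},  # [0.4723 0.0714 0.1529] 15
{"dy":0.0054,"dz":-0.0025},{"dy":0.0054,"dz":-0.0026},  # [0.4811 0.0737 0.1606] 15
{"dy":0.0058,"dz":-0.0014},{"dy":0.0057,"dz":-0.0014},  # [0.4912 0.0763 0.1662] 15
{"dy":0.0059,"dz":-0.0002},{"dy":0.006,"dz":-0.0003},  # [0.5022 0.0792 0.1698] 15
{"dy":0.0059,"dz":0.001},{"dy":0.0058,"dz":0.0009},  # [0.5136 0.0822 0.171 ] 15
{"dy":0.0042,"dz":0.0015},{"dx":0.0001,"dy":0.0042,"dz":0.0015},  # [0.5221 0.0846 0.1702] 15
{"dy":0.004,"dz":0.0021},{"dy":0.0039,"dz":0.0021},  # [0.5306 0.0868 0.1682] 15
{"dy":0.0036,"dz":0.0026},{"dy":0.0036,"dz":0.0027},  # [0.5386 0.0889 0.1649] 15
```

>>> {"name": "drive_tool", "arguments": {"increments": [{"claw": 0,"dx": 0.0015,"dy": 0.0041,"dz": -0.0004,"wx": 0,"wy": 0.2,"wz": 0},{"claw": 0,"dx": 0.0015,"dy": 0.0041,"dz": -0.0004,"wx": 0,"wy": 0.2,"wz": 0},{"claw": 0,"dx": 0.0015,"dy": 0.0041,"dz": -0.0004,"wx": 0,"wy": 0.2,"wz": 0},{"claw": 0,"dx": 0,"dy": 0.0041,"dz": -0.003,"wx": 0,"wy": 0,"wz": 0},{"claw": 0,"dx": 0,"dy": 0.0041,"dz": -0.003,"wx": 0,"wy": 0,"wz": 0},{"claw": 0,"dx": 0,"dy": 0.0054,"dz": -0.0025,"wx": 0,"wy": 0,"wz": 0},{"claw": 0,"dx": 0,"dy": 0.0054,"dz": -0.0026,"wx": 0,"wy": 0,"wz": 0},{"claw": 0,"dx": 0,"dy": 0.0058,"dz": -0.0014,"wx": 0,"wy": 0,"wz": 0},{"claw": 0,"dx": 0,"dy": 0.0058,"dz": -0.0014,"wx": 0,"wy": 0,"wz": 0}]}}

```text
t: 8.6
eef_pos: [0.4911, 0.0785, 0.1675]
tool_rot: [0.078, 0.605, 0.786, 0.105]
contact_force: [-0.2, 1.3, -0.1]
gripper_width: -0.001
grasp_force: 0.0
```

Run:
```python
from plan import *
p,M,o=cur();print(o["t"],p,jarxz(p),np.round(o["q"],2),o["contact_force"])
a,d=read_camera("scene");cv2.imwrite("pics/s4.png",cv2.resize(a[150:250,230:360,::-1],None,fx=5,fy=5,interpolation=2))
print(proj("scene",[W(*J,bar(1.916,b)) for b in(3.02,2.6,2.45,2.25)]),proj("scene",[p+M@[0,.0145,.025]]))
```

```text
8.6 [0.49111834 0.078537   0.16747926] [-124.1    2.1  155.5] [-1.06  0.28  0.91  2.27 -0.54  0.48  0.51] [-0.16210085  1.28673232 -0.08678066]
[[254.26657836 206.67990096]
 [258.38436709 199.4632409 ]
 [260.22627634 197.32853232]
 [262.86553939 194.98773911]] [[259.35530149 199.57950809]]
```

View pics/s4.png

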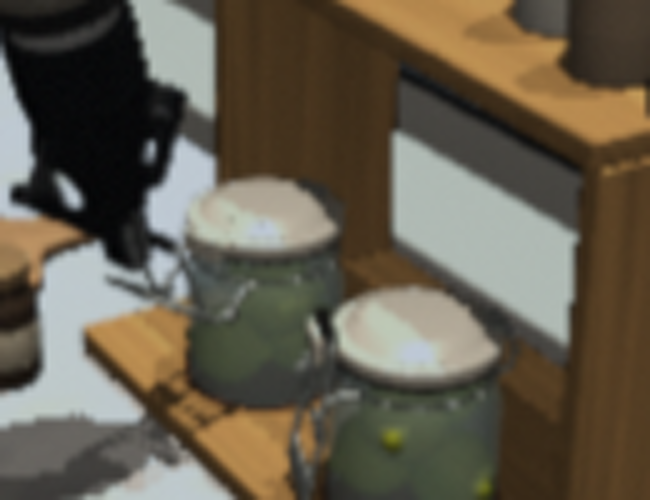

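The bail is lifting with the fingers, with the bar at about (262,198) ahead of them. Continuing over the top.

>>> {"name": "drive_tool", "arguments": {"increments": [{"claw": 0,"dx": -0.001,"dy": 0.0059,"dz": -0.0002,"wx": 0,"wy": 0,"wz": 0},{"claw": 0,"dx": -0.001,"dy": 0.006,"dz": -0.0002,"wx": 0,"wy": 0,"wz": 0},{"claw": 0,"dx": 0,"dy": 0.0059,"dz": 0.0008,"wx": 0,"wy": 0,"wz": 0},{"claw": 0,"dx": 0,"dy": 0.0059,"dz": 0.0008,"wx": 0,"wy": 0,"wz": 0},{"claw": 0,"dx": 0,"dy": 0.0042,"dz": 0.0012,"wx": 0,"wy": 0,"wz": 0},{"claw": 0,"dx": 0,"dy": 0.0042,"dz": 0.0012,"wx": 0,"wy": 0,"wz": 0},{"claw": 0,"dx": 0,"dy": 0.004,"dz": 0.0018,"wx": 0,"wy": 0,"wz": 0},{"claw": 0,"dx": 0,"dy": 0.004,"dz": 0.0018,"wx": 0,"wy": 0,"wz": 0},{"claw": 0,"dx": 0,"dy": 0.004,"dz": 0.001,"wx": 0,"wy": 0,"wz": 0},{"claw": 0,"dx": 0,"dy": 0,"dz": 0,"wx": 0,"wy": 0,"wz": 0},{"claw": 0,"dx": 0,"dy": 0,"dz": 0,"wx": 0,"wy": 0,"wz": 0}]}}

```text
t: 10.02
eef_pos: [0.5343, 0.0878, 0.1707]
tool_rot: [0.078, 0.605, 0.785, 0.105]
contact_force: [0.4, 0.0, -0.1]
gripper_width: -0.003
grasp_force: 0.0
```

Run:
```python
from plan import *
p,M,o=cur();print(o["t"],p,jarxz(p),np.round(o["q"],2),o["contact_force"])
C=[]
for n,(u,v) in (("scene",(235,165)),("top",(190,150))):
    a,d=read_camera(n);np.save(n+"5.npy",d);C.append(cv2.resize(a[v:v+80,u:u+80,::-1],None,fx=5,fy=5,interpolation=2))
cv2.imwrite("pics/b5.png",np.hstack(C))
```

```text
10.025 [0.53427744 0.08779452 0.17069721] [-80.    0.  158.7] [-0.98  0.35  0.86  2.18 -0.59  0.53  0.55] [ 0.35914259  0.02369447 -0.08827856]
```

View pics/b5.png

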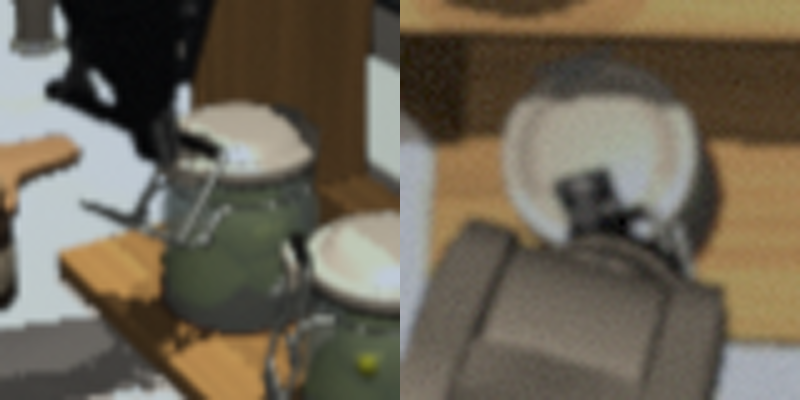

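The bar has swung over and shows dark on the lid at scene ≈(275,194), and the wires rise to it from the lever. I'll check numerically where it lies.

Run:
```python
from plan import *
d=np.load("scene5.npy");c=cloud("scene",d);a=None
for v in range(190,199,2):
    print(v,[tuple(jarxz(c[v,u]).astype(int)) for u in range(268,282,2)])
for be in(1.75,1.6,1.45,1.3,1.2,1.1): print(be,bar(1.916,be),proj("scene",[W(*J,bar(1.916,be),s) for s in(-17,17)]).round(1).tolist())
```

```text
190 [(np.int64(-81), np.int64(-13), np.int64(164)), (np.int64(-64), np.int64(-4), np.int64(154)), (np.int64(-28), np.int64(21), np.int64(132)), (np.int64(-27), np.int64(13), np.int64(135)), (np.int64(-21), np.int64(10), np.int64(133)), (np.int64(-20), np.int64(2), np.int64(136)), (np.int64(-14), np.int64(0), np.int64(135))]
192 [(np.int64(-78), np.int64(-9), np.int64(155)), (np.int64(-72), np.int64(-12), np.int64(153)), (np.int64(-40), np.int64(9), np.int64(134)), (np.int64(-38), np.int64(3), np.int64(135)), (np.int64(-28), np.int64(3), np.int64(132)), (np.int64(-25), np.int64(-2), np.int64(132)), (np.int64(-21), np.int64(-6), np.int64(132))]
194 [(np.int64(-80), np.int64(-11), np.int64(149)), (np.int64(-70), np.int64(-10), np.int64(145)), (np.int64(-41), np.int64(9), np.int64(128)), (np.int64(-39), np.int64(2), np.int64(129)), (np.int64(-42), np.int64(-9), np.int64(134)), (np.int64(-41), np.int64(-16), np.int64(136)), (np.int64(-32), np.int64(-16), np.int64(133))]
196 [(np.int64(-79), np.int64(-10), np.int64(142)), (np.int64(-72), np.int64(-12), np.int64(140)), (np.int64(-49), np.in
[... 232 characters left out ...]
p.int64(4), np.int64(124)), (np.int64(-63), np.int64(-3), np.int64(126)), (np.int64(-63), np.int64(-11), np.int64(129)), (np.int64(-54), np.int64(-11), np.int64(126)), (np.int64(-48), np.int64(-14), np.int64(125)), (np.int64(-44), np.int64(-19), np.int64(125)), (np.int64(-39), np.int64(-23), np.int64(124))]
1.75 [-61.03477782 144.73764236] [[273.7, 193.8], [265.6, 190.5]]
1.6 [-52.73473972 141.46313095] [[275.6, 193.9], [267.5, 190.6]]
1.45 [-45.01723897 136.98504659] [[277.4, 194.3], [269.3, 191.0]]
1.3 [-38.055594   131.40395738] [[278.9, 195.2], [270.8, 191.9]]
1.2 [-33.91243135 127.13140879] [[279.8, 196.0], [271.8, 192.7]]
1.1 [-30.21651038 122.46657907] [[280.6, 196.9], [272.6, 193.6]]
```

The bar rests on the lid at about x −38, z 131 mm in the jar frame, so it is behind the lip and under the 16 mm limit. Next is the lever, with fingers open 20 mm, 18° tilt, and the front finger's outer tip corner tracking the tab's arc.

Run:
```python
from plan import *; from arm import *
t=18;q0=np.array(cur()[2]["q"])
C=lambda th,off=0:tcp(tab(th,(-7.5-off,-50)),t,24,24.5)
st=C(1.9,20);w=tcp([-95,185],t,0)
print(jarxz(st))
s=rows([(w,t,3),(st,t,4)])
P=[(1.75,2),(1.6,2),(1.45,2),(1.3,2),(1.15,2),(1.0,2),(.85,2),(.7,2),(.55,2),(.4,2),(.25,2),(.1,2),(0,1)]
rows([(C(a),t,n) for a,n in P],s)
for a in(1.9,1.3,.7,.3,0):
    b=ik(C(a),ori(t)[:,2],q0);print(a,C(a),jarxz(C(a)),b[1],b[2],b[3].round(2))
```

```text
[-131.1   -0.   141.4]
{"dy":-0.0026,"dz":-0.0098,"wx":-1,"wy":-0.1},{"dy":-0.0023,"dz":-0.0098,"wx":-1,"wy":-0.1},{"dx":-0.0001,"dy":-0.0023,"dz":-0.0098,"wx":-1,"wy":-0.1},  # [0.5197 0.0838 0.197 ] 18
{"dy":-0.0119,"dz":0.0076},{"dy":-0.012,"dz":0.0075},{"dy":-0.0119,"dz":0.0076},{"dx":0.0001,"dy":-0.012,"dz":0.0076},  # [0.4848 0.0747 0.1534] 18
{"dy":-0.0085,"dz":0.0108},{"dy":-0.0085,"dz":0.0109},  # [0.4757 0.0723 0.1275] 18
{"dy":-0.002,"dz":0.0032},{"dy":-0.002,"dz":0.0032},  # [0.4739 0.0718 0.1202] 18
{"dy":-0.0016,"dz":0.0034},{"dy":-0.0015,"dz":0.0035},  # [0.4731 0.0716 0.1127] 18
{"dy":-0.001,"dz":0.0036},{"dy":-0.001,"dz":0.0037},  # [0.4735 0.0717 0.1051] 18
{"dy":-0.0005,"dz":0.0038},{"dy":-0.0004,"dz":0.0037},  # [0.4749 0.072  0.0977] 18
{"dy":0.0001,"dz":0.0038},{"dy":0.0001,"dz":0.0038},  # [0.4773 0.0727 0.0905] 18
{"dy":0.0007,"dz":0.0037},{"dy":0.0007,"dz":0.0037},  # [0.4808 0.0736 0.0839] 18
{"dy":0.0012,"dz":0.0036},{"dx":0.0001,"dy":0.0013,"dz":0.0036},  # [0.4853 0.0748 0.0779] 18
{"dy":0.0018,"dz":0.0034},{"dy":0.0017,"dz":0.0033},  # [0.4905 0.0762 0.0
[... 369 characters left out ...]
   122.5] 4.867204640816322e-07 0.00012166499134288284 [-0.94  0.31  0.76  2.34 -0.74  0.33  0.55]
1.3 [0.47345018 0.07165619 0.10510618] [-142.9   -0.    93.1] 1.2060491959513879e-06 0.0003032110724030115 [-0.82  0.34  0.63  2.38 -0.91  0.26  0.55]
0.7 [0.48528024 0.07478551 0.07784396] [-130.7    0.    65.8] 2.1170887968094235e-06 0.0006012106460609111 [-0.69  0.4   0.48  2.37 -1.08  0.2   0.55]
0.3 [0.50075418 0.07887873 0.06570402] [-114.7    0.    53.7] 2.3957587229860903e-06 0.0007248045484866527 [-0.64  0.44  0.42  2.34 -1.14  0.19  0.55]
0 [0.51471504 0.0825717  0.06125444] [-100.2   -0.    49.3] 2.2569211089732195e-06 0.0007024087681716996 [-0.63  0.46  0.42  2.31 -1.14  0.19  0.55]
```

```bash
cat > lev.py <<'E'
from plan import *
t=14
C=lambda th,off=0:tcp(tab(th,(-7.5-off,-50)),t,22,34)
E
python3 - <<'E'
from lev import *; from arm import *
q0=np.array(cur()[2]["q"])
st=C(1.9,20);w=tcp([-100,190],t,0)
print(jarxz(st))
s=rows([(w,t,3),(st,t,4)])
for a in(1.9,1.3,.7,.3,0):
    b=ik(C(a),ori(t)[:,2],q0);print(a,C(a),jarxz(C(a)),b[1],b[2],b[3].round(2))
E
```

```text
[-138.7   -0.   139.3]
{"dy":-0.0037,"dz":-0.0118,"wx":0.3,"wy":-0.1},{"dy":-0.0038,"dz":-0.0118,"wx":0.3,"wy":-0.1},{"dy":-0.0039,"dz":-0.0117,"wx":0.3,"wy":-0.1},  # [0.5149 0.0827 0.202 ] 14
{"dy":-0.0125,"dz":0.0099},{"dy":-0.0125,"dz":0.0099},{"dy":-0.0124,"dz":0.01},{"dy":-0.0125,"dz":0.0099},  # [0.4775 0.0727 0.1513] 14
1.9 [0.47122547 0.07106771 0.13238289] [-145.2    0.   120.4] 2.44096253881415e-07 5.882989866158627e-05 [-0.96  0.35  0.8   2.31 -0.67  0.42  0.55]
1.3 [0.46610768 0.06971393 0.10297291] [-150.5   -0.    91. ] 6.643803773253768e-07 0.00015181094187819038 [-0.87  0.38  0.7   2.35 -0.81  0.35  0.55]
0.7 [0.47793774 0.07284325 0.07571068] [-138.3    0.    63.7] 1.1133258342570793e-06 0.00028251136449403797 [-0.77  0.44  0.59  2.34 -0.94  0.3   0.55]
0.3 [0.49341168 0.07693647 0.06357074] [-122.3    0.    51.6] 1.2298155766000039e-06 0.00033119705429610936 [-0.73  0.48  0.55  2.31 -0.99  0.29  0.55]
0 [0.50737254 0.08062944 0.05912116] [-107.8   -0.    47.1] 1.1816614852646927e-06 0.0003262677864706508 [-0.72  0.51  0.54  2.28 -1.    0.3   0.55]
```

>>> {"name": "drive_tool", "arguments": {"increments": [{"claw": 0,"dx": 0,"dy": -0.0037,"dz": -0.0118,"wx": 0.3,"wy": -0.1,"wz": 0},{"claw": 0,"dx": 0,"dy": -0.0038,"dz": -0.0118,"wx": 0.3,"wy": -0.1,"wz": 0},{"claw": 0.04,"dx": 0,"dy": -0.0039,"dz": -0.0118,"wx": 0.3,"wy": -0.1,"wz": 0},{"claw": 0.04,"dx": 0,"dy": -0.0125,"dz": 0.0099,"wx": 0,"wy": 0,"wz": 0},{"claw": 0.04,"dx": 0,"dy": -0.0125,"dz": 0.0099,"wx": 0,"wy": 0,"wz": 0},{"claw": 0.04,"dx": 0,"dy": -0.0125,"dz": 0.0099,"wx": 0,"wy": 0,"wz": 0},{"claw": 0.04,"dx": 0,"dy": -0.0125,"dz": 0.0099,"wx": 0,"wy": 0,"wz": 0},{"claw": 0.04,"dx": 0,"dy": 0,"dz": 0,"wx": 0,"wy": 0,"wz": 0}], "newtons": 60}}

```text
t: 11.12
eef_pos: [0.4759, 0.072, 0.1501]
tool_rot: [0.075, 0.606, 0.786, 0.096]
contact_force: [0.4, 0.3, 0.3]
gripper_width: 0.473
grasp_force: 0.0
```

Run:
```python
from lev import *
p,M,o=cur();print(o["t"],p,jarxz(p),np.round(o["q"],2),o["contact_force"],o["gripper_width"])
P=[(1.75,2),(1.6,2),(1.45,2),(1.3,2),(1.15,2),(1.0,2),(.85,2),(.7,2),(.55,2),(.4,2),(.25,2),(.1,2),(0,1)]
rows([(C(a),t,n) for a,n in P])
a,d=read_camera("scene");c=cloud("scene",d)
# bar & lever check: points near jar midplane in front
m=c.reshape(-1,3);j=np.c_[(m-[J[0],J[1],.012])@ex,(m-[J[0],J[1],.012])@ey,m[:,2]-.012]*1000
for nm,(x0,x1,z0,z1) in dict(bar=(-60,-20,124,150),tab=(-125,-85,70,125)).items():
    k=(j[:,0]>x0)&(j[:,0]<x1)&(abs(j[:,1])<30)&(j[:,2]>z0)&(j[:,2]<z1);im=a.reshape(-1,3)[k].mean(1)
    q=j[k][im<70] if nm=="bar" else j[k];print(nm,len(q),q[:12].round(0).tolist())
cv2.imwrite("pics/s6.png",cv2.resize(a[150:250,230:330,::-1],None,fx=5,fy=5,interpolation=2))
```

```text
11.125 [0.47587547 0.07204986 0.15013755] [-140.5   -0.2  138.1] [-1.03  0.29  0.88  2.31 -0.57  0.45  0.54] [0.35459819 0.33383955 0.33904328] 0.4730538798392051
{"dx":0.0001,"dy":-0.0067,"dz":0.0111,"wy":0.1},{"dx":0.0001,"dy":-0.0067,"dz":0.011,"wy":0.1},  # [0.4684 0.0703 0.1255] 14
{"dy":-0.0018,"dz":0.0033},{"dy":-0.0019,"dz":0.0034},  # [0.4665 0.0698 0.1181] 14
{"dy":-0.0013,"dz":0.0036},{"dy":-0.0012,"dz":0.0035},  # [0.4658 0.0696 0.1106] 14
{"dy":-0.0008,"dz":0.0037},{"dy":-0.0007,"dz":0.0038},  # [0.4661 0.0697 0.1029] 14
{"dy":-0.0002,"dz":0.0038},{"dy":-0.0002,"dz":0.0037},  # [0.4675 0.0701 0.0956] 14
{"dy":0.0004,"dz":0.0038},{"dy":0.0004,"dz":0.0038},  # [0.47   0.0708 0.0884] 14
{"dy":0.001,"dz":0.0036},{"dy":0.0009,"dz":0.0037},  # [0.4735 0.0717 0.0817] 14
{"dy":0.0015,"dz":0.0035},{"dy":0.0015,"dz":0.0035},  # [0.4779 0.0729 0.0757] 14
{"dy":0.002,"dz":0.0032},{"dx":-0.0001,"dy":0.002,"dz":0.0032},  # [0.4832 0.0742 0.0704] 14
{"dy":0.0024,"dz":0.0029},{"dy":0.0025,"dz":0.0029},  # [0.4891 0.0758 0.066 ] 14
{"dy":0.0029,"dz":0.0025},{"dy":0.0028,"dz":0.0025},  # [0.4957 0.0775 0.0625] 14
{"dy":0.0032,"dz":0.002},{"dx":0.0001,"dy":0.0032,"dz":0.002},  # [0.5026 0.0794 0.0602] 14
{"dy":0.0046,"dz":0.0022,"wx":-0.1,"wy":-0.1,"wz":-0.1},  # [0.5074 0.0807 0.0591] 14
bar 20 [[-42.0, 12.0, 134.0], [-40.0, 10.0, 134.0], [-44.0, 3.0, 138.0], [-38.0, 21.0, 126.0], [-43.0, 12.0, 131.0], [-42.0, 8.0, 132.0], [-43.0, 3.0, 134.0], [-41.0, 1.0, 134.0], [-39.0, 11.0, 127.0], [-41.0, 5.0, 129.0], [-40.0, 2.0, 130.0], [-41.0, -3.0, 132.0]]
tab 38 [[-115.0, 6.0, 123.0], [-117.0, 26.0, 113.0], [-114.0, 24.0, 113.0], [-118.0, 16.0, 118.0], [-103.0, 27.0, 108.0], [-112.0, 0.0, 121.0], [-115.0, -7.0, 125.0], [-113.0, -9.0, 125.0], [-117.0, 21.0, 112.0], [-114.0, 20.0, 111.0], [-117.0, 12.0, 115.0], [-116.0, 9.0, 116.0]]
```

The bar is still on the lid and the lever is where expected. Pushing down through the slack first.

>>> {"name": "drive_tool", "arguments": {"increments": [{"claw": 0.04,"dx": 0,"dy": -0.0067,"dz": 0.011,"wx": 0,"wy": 0.1,"wz": 0},{"claw": 0.04,"dx": 0,"dy": -0.0067,"dz": 0.011,"wx": 0,"wy": 0.1,"wz": 0},{"claw": 0.04,"dx": 0,"dy": -0.0018,"dz": 0.0033,"wx": 0,"wy": 0,"wz": 0},{"claw": 0.04,"dx": 0,"dy": -0.0018,"dz": 0.0033,"wx": 0,"wy": 0,"wz": 0},{"claw": 0.04,"dx": 0,"dy": -0.0013,"dz": 0.0036,"wx": 0,"wy": 0,"wz": 0},{"claw": 0.04,"dx": 0,"dy": -0.0013,"dz": 0.0036,"wx": 0,"wy": 0,"wz": 0},{"claw": 0.04,"dx": 0,"dy": -0.0008,"dz": 0.0037,"wx": 0,"wy": 0,"wz": 0},{"claw": 0.04,"dx": 0,"dy": -0.0008,"dz": 0.0037,"wx": 0,"wy": 0,"wz": 0},{"claw": 0.04,"dx": 0,"dy": -0.0002,"dz": 0.0038,"wx": 0,"wy": 0,"wz": 0},{"claw": 0.04,"dx": 0,"dy": -0.0002,"dz": 0.0038,"wx": 0,"wy": 0,"wz": 0}]}}

```text
t: 12.42
eef_pos: [0.4701, 0.0709, 0.0972]
tool_rot: [0.075, 0.606, 0.786, 0.099]
contact_force: [0.9, 1.5, 5.8]
gripper_width: 0.469
grasp_force: 2.7
```

```bash
cat > chk.py <<'E'
from lev import *
p,M,o=cur();print(o["t"],p,jarxz(p),np.round(o["q"],2),o["contact_force"].round(1),o["gripper_width"])
a,d=read_camera("scene");c=cloud("scene",d)
m=c.reshape(-1,3);j=np.c_[(m-[J[0],J[1],.012])@ex,(m-[J[0],J[1],.012])@ey,m[:,2]-.012]*1000
k=(j[:,0]>-75)&(j[:,0]<-20)&(abs(j[:,1])<14)&(j[:,2]>124)&(j[:,2]<150)&(a.reshape(-1,3).mean(1)<70);print("bar",k.sum(),np.median(j[k],0).round(0))
cv2.imwrite("pics/chk.png",cv2.resize(a[150:250,230:330,::-1],None,fx=5,fy=5,interpolation=2))
E
python3 - <<'E'
from chk import *
P=[(1.0,2),(.85,2),(.7,2),(.55,2),(.4,2),(.25,2),(.1,2),(0,1)]
rows([(C(a),t,n) for a,n in P])
E
```

```text
12.425 [0.47011253 0.07085036 0.09715454] [-1.463e+02  1.000e-01  8.520e+01] [-0.81  0.37  0.63  2.35 -0.78  0.32  0.74] [0.9 1.5 5.8] 0.4685378562875859
bar 15 [-53.  -1. 130.]
{"dx":-0.0001,"dy":-0.0011,"dz":0.0041,"wx":0.1},{"dy":-0.0011,"dz":0.0041,"wx":0.1},  # [0.47   0.0708 0.0884] 14
{"dy":0.001,"dz":0.0037},{"dy":0.0009,"dz":0.0036},  # [0.4735 0.0717 0.0818] 14
{"dy":0.0015,"dz":0.0035},{"dy":0.0015,"dz":0.0035},  # [0.4779 0.0729 0.0757] 14
{"dy":0.002,"dz":0.0032},{"dy":0.002,"dz":0.0033},  # [0.4832 0.0743 0.0704] 14
{"dy":0.0024,"dz":0.0029},{"dy":0.0025,"dz":0.0028},  # [0.4891 0.0759 0.066 ] 14
{"dy":0.0028,"dz":0.0025},{"dx":-0.0001,"dy":0.0029,"dz":0.0025},  # [0.4957 0.0775 0.0626] 14
{"dy":0.0032,"dz":0.0021},{"dy":0.0031,"dz":0.002},  # [0.5026 0.0793 0.0601] 14
{"dy":0.0046,"dz":0.0022,"wy":-0.1},  # [0.5074 0.0806 0.0591] 14
```

The bar has been drawn into the groove (x≈−53), and 6 N of load has come on. Continuing past centre.

>>> {"name": "drive_tool", "arguments": {"increments": [{"claw": 0.04,"dx": 0,"dy": 0.0002,"dz": 0.004,"wx": 0,"wy": 0,"wz": 0},{"claw": 0.04,"dx": 0,"dy": 0.0002,"dz": 0.004,"wx": 0,"wy": 0,"wz": 0},{"claw": 0.04,"dx": 0,"dy": 0.001,"dz": 0.0037,"wx": 0,"wy": 0,"wz": 0},{"claw": 0.04,"dx": 0,"dy": 0.001,"dz": 0.0037,"wx": 0,"wy": 0,"wz": 0},{"claw": 0.04,"dx": 0,"dy": 0.0015,"dz": 0.0035,"wx": 0,"wy": 0,"wz": 0},{"claw": 0.04,"dx": 0,"dy": 0.0015,"dz": 0.0035,"wx": 0,"wy": 0,"wz": 0},{"claw": 0.04,"dx": 0,"dy": 0.002,"dz": 0.0032,"wx": 0,"wy": 0,"wz": 0},{"claw": 0.04,"dx": 0,"dy": 0.002,"dz": 0.0032,"wx": 0,"wy": 0,"wz": 0}]}}

```text
t: 13.48
eef_pos: [0.4844, 0.0746, 0.071]
tool_rot: [0.074, 0.606, 0.786, 0.098]
contact_force: [-1.0, -0.6, 4.8]
gripper_width: 0.47
grasp_force: 1.4
```

Run:
```python
from chk import *
P=[(.4,2),(.25,2),(.1,2),(0,1)]
rows([(C(a),t,n) for a,n in P])
```

```text
13.475 [0.48435777 0.07461037 0.07097145] [-1.316e+02  1.000e-01  5.900e+01] [-0.7   0.44  0.51  2.32 -0.87  0.27  0.82] [-1.  -0.6  4.8] 0.4698229616566868
bar 13 [-55.  -1. 127.]
{"dx":-0.0001,"dy":0.0017,"dz":0.0029,"wy":-0.1},{"dy":0.0017,"dz":0.0029,"wy":-0.1},  # [0.4891 0.0758 0.066 ] 14
{"dy":0.0029,"dz":0.0025},{"dy":0.0028,"dz":0.0025},  # [0.4956 0.0775 0.0625] 14
{"dy":0.0032,"dz":0.002},{"dy":0.0032,"dz":0.002},  # [0.5026 0.0793 0.0602] 14
{"dy":0.0046,"dz":0.0022,"wy":0.1},  # [0.5074 0.0806 0.0592] 14
```

>>> {"name": "drive_tool", "arguments": {"increments": [{"claw": 0.04,"dx": 0,"dy": 0.0022,"dz": 0.0029,"wx": 0,"wy": 0,"wz": 0},{"claw": 0.04,"dx": 0,"dy": 0.0022,"dz": 0.0029,"wx": 0,"wy": 0,"wz": 0},{"claw": 0.04,"dx": 0,"dy": 0.0029,"dz": 0.0025,"wx": 0,"wy": 0,"wz": 0},{"claw": 0.04,"dx": 0,"dy": 0.0029,"dz": 0.0025,"wx": 0,"wy": 0,"wz": 0},{"claw": 0.04,"dx": 0,"dy": 0.0032,"dz": 0.002,"wx": 0,"wy": 0,"wz": 0},{"claw": 0.04,"dx": 0,"dy": 0.0032,"dz": 0.002,"wx": 0,"wy": 0,"wz": 0},{"claw": 0.04,"dx": 0,"dy": 0,"dz": 0,"wx": 0,"wy": 0,"wz": 0}]}}

```text
t: 14.4
eef_pos: [0.5041, 0.0799, 0.0609]
tool_rot: [0.074, 0.606, 0.786, 0.098]
contact_force: [-0.8, -0.5, 1.4]
gripper_width: 0.465
grasp_force: 0.0
```

Run:
```python
from chk import *
k=(abs(j[:,0]+75)<30)&(abs(j[:,1])<28)&(j[:,2]>18)&(j[:,2]<50);print("tab",k.sum(),j[k].round(0).tolist()[:20])
```

```text
14.4 [0.50408839 0.07994785 0.06091603] [-111.2    0.2   48.9] [-0.67  0.48  0.48  2.28 -0.89  0.27  0.84] [-0.8 -0.5  1.4] 0.46543625654222565
bar 25 [-70. -10. 131.]
tab 123 [[-48.0, 22.0, 43.0], [-46.0, 19.0, 44.0], [-51.0, 14.0, 44.0], [-51.0, 10.0, 46.0], [-54.0, 3.0, 50.0], [-51.0, 1.0, 49.0], [-46.0, 20.0, 36.0], [-49.0, 12.0, 40.0], [-51.0, 6.0, 43.0], [-51.0, 1.0, 46.0], [-51.0, -3.0, 47.0], [-51.0, -7.0, 49.0], [-46.0, 20.0, 32.0], [-50.0, 11.0, 37.0], [-52.0, 5.0, 41.0], [-53.0, -0.0, 43.0], [-49.0, -1.0, 42.0], [-54.0, -10.0, 47.0], [-51.0, -12.0, 47.0], [-49.0, -18.0, 48.0]]
```

The load has dropped, which suggests the lever snapped. I'll nudge forward gently to be sure it is home, then back off.

>>> {"name": "drive_tool", "arguments": {"increments": [{"claw": 0.04,"dx": 0,"dy": 0.002,"dz": 0.0005,"wx": 0,"wy": 0,"wz": 0},{"claw": 0.04,"dx": 0,"dy": 0.002,"dz": 0.0005,"wx": 0,"wy": 0,"wz": 0},{"claw": 0.04,"dx": 0,"dy": 0,"dz": 0,"wx": 0,"wy": 0,"wz": 0}]}}

```text
t: 14.82
eef_pos: [0.5042, 0.08, 0.0597]
tool_rot: [0.072, 0.606, 0.786, 0.096]
contact_force: [-9.8, -3.8, 0.9]
gripper_width: 0.468
grasp_force: 0.0
```

>>> {"name": "drive_tool", "arguments": {"increments": [{"claw": 0.04,"dx": 0,"dy": 0.001,"dz": 0,"wx": 0,"wy": 0,"wz": 0},{"claw": 0.04,"dx": 0,"dy": 0.001,"dz": 0,"wx": 0,"wy": 0,"wz": 0},{"claw": 0.04,"dx": 0,"dy": 0,"dz": 0,"wx": 0,"wy": 0,"wz": 0}]}}

```text
t: 15.2
eef_pos: [0.504, 0.08, 0.0595]
tool_rot: [0.071, 0.606, 0.786, 0.095]
contact_force: [-15.2, -4.0, 3.7]
gripper_width: 0.468
grasp_force: 0.0
```

A firm stop at 15 N with no travel. Backing away and looking.

>>> {"name": "drive_tool", "arguments": {"increments": [{"claw": 0.04,"dx": 0,"dy": -0.01,"dz": -0.001,"wx": 0,"wy": 0,"wz": 0},{"claw": 0.04,"dx": 0,"dy": -0.015,"dz": -0.01,"wx": 0,"wy": 0,"wz": 0},{"claw": 0.04,"dx": 0,"dy": -0.01,"dz": -0.03,"wx": 0,"wy": 0,"wz": 0},{"claw": 0.04,"dx": 0,"dy": -0.01,"dz": -0.04,"wx": 0,"wy": 0,"wz": 0},{"claw": 0.04,"dx": 0.02,"dy": 0,"dz": -0.04,"wx": 0,"wy": 0,"wz": 0},{"claw": 0.04,"dx": 0.03,"dy": 0,"dz": -0.04,"wx": 0,"wy": 0,"wz": 0},{"claw": 0.04,"dx": 0.03,"dy": 0,"dz": -0.02,"wx": 0,"wy": 0,"wz": 0},{"claw": 0.04,"dx": 0.03,"dy": 0,"dz": 0,"wx": 0,"wy": 0,"wz": 0},{"claw": 0.04,"dx": 0,"dy": 0,"dz": 0,"wx": 0,"wy": 0,"wz": 0},{"claw": 0.04,"dx": 0,"dy": 0,"dz": 0,"wx": 0,"wy": 0,"wz": 0}]}}

```text
t: 16.45
eef_pos: [0.4185, 0.1349, 0.1905]
tool_rot: [0.079, 0.601, 0.789, 0.103]
contact_force: [-0.0, -0.2, 0.7]
gripper_width: 0.464
grasp_force: 0.0
```

Run:
```python
from chk import *
A=cv2.resize(a[165:265,240:340,::-1],None,fx=4,fy=4,interpolation=2)
b,dd=read_camera("top");B=cv2.resize(b[140:240,190:290,::-1],None,fx=4,fy=4,interpolation=2)
cv2.imwrite("pics/fin.png",np.clip(np.hstack([A,B]).astype(float)*1.4,0,255).astype(np.uint8))
c=cloud("top",dd);
for u in range(226,242,3): print([tuple(int(x) for x in jarxz(c[v,u])) for v in range(192,208,3)])
print(proj("top",[W(*J,(-52,126)),W(*J,tab(0)),W(*J,(-59.5,126.5))]).round(1).tolist(),proj("scene",[W(*J,(-52,126)),W(*J,tab(0))]).round(1).tolist())
```

```text
16.45 [0.41854976 0.13492234 0.19054839] [-179.8   75.2  178.5] [-1.71  0.1   1.34  2.38 -0.14  0.49 -0.  ] [-0.  -0.2  0.7] 0.4635963239572908
bar 13 [-55.  -1. 128.]
[(-29, 16, 130), (-36, 18, 125), (-43, 20, 123), (-51, 22, 127), (-53, 27, 99), (-60, 30, 95)]
[(-32, 8, 132), (-37, 11, 123), (-45, 13, 123), (-54, 14, 131), (-48, 24, 61), (-60, 23, 87)]
[(-33, 1, 127), (-40, 3, 127), (-48, 5, 127), (-56, 7, 131), (-63, 9, 128), (-48, 24, 9)]
[(-35, -5, 127), (-41, -3, 123), (-50, -1, 129), (-56, 0, 122), (-63, 3, 119), (-61, 10, 68)]
[(-37, -12, 125), (-44, -10, 124), (-52, -9, 128), (-60, -7, 128), (-53, 1, 53), (-53, 8, 10)]
[(-38, -19, 123), (-45, -17, 121), (-53, -16, 124), (-50, -9, 70), (-52, -4, 37), (-55, 0, 8)]
[[234.6, 198.9], [241.0, 209.9], [235.3, 201.7]] [[271.8, 196.6], [268.8, 224.7]]
```

View pics/fin.png

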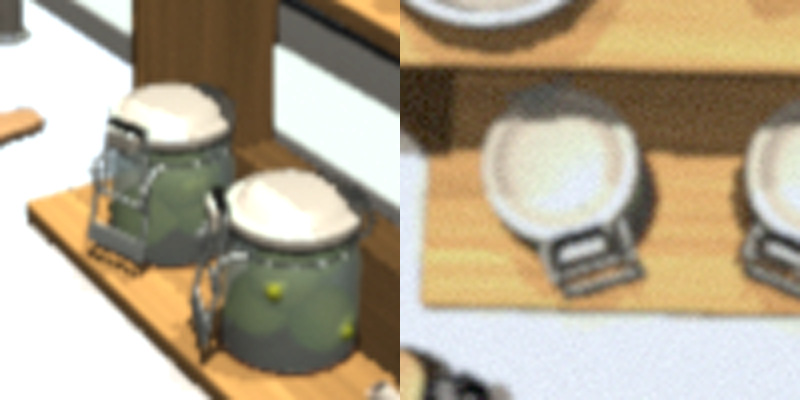

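The bar lies behind the lip at scene ≈(271,197). The tab is down at ≈(269,225), which matches the predicted home position (268.8, 224.7) and looks the same as on the other jar. Handing in.

```bash
python3 -c "
from station import *
print(hand_in())"
```

```text
the job is handed in; nothing more can be done
None
```

I closed the open jar and handed the job in at about 16.5 s of the 48 s allowed; no verdict came back. In the last pictures the lid is down on its seal, the bar lies behind the lip, the lever is home against the front of the jar, and the robot is clear of everything.

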